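# Fetch two bisque balls from behind the vases for spraying

## Robot

A 7-joint arm with a two-finger parallel gripper is mounted at the origin on the work surface. World frame = base frame: x ahead of the robot, y to its left, z up, the work surface at z = 0. Lengths are in m, angles in rad, forces in N, time in s.
With the tool pointing down it reaches from about 0.4 to 0.85 m from the base axis. Payload 4.5 kg.
Tool frame: the origin (TCP) lies at the very end of the fingers, on their centre line; the grasp point (between the pads) lies 19 mm behind it (r.grip_point_offset is the distance from the TCP to the grasp point, in m); z points along the fingers, y is the line along which they close (so a half turn about z gives the same grasp; the last joint's range is limited). The gripper opens to 88 mm and grips with 3 to 60 N. Pads are 18 mm wide; open, the fingers measure 123 mm over their backs; the gripper's body (75 mm by 187 mm) begins 45 mm behind the grasp point.
Start: joints at [-1.261, 0.689, -0.195, 1.565, 0.157, 0.902, -0.215], TCP at [0.17, 0.601, 0.239] pointing down, gripper open.
Joint ranges: [-3.01, 3.01], [-0.46, 2.08], [-1.47, 1.51], [0.13, 2.56], [-1, 4.14], [0.04, 2.09], [-2.66, 2.66]. Speed limits (rad/s): [2.57, 2.57, 3.14, 3.14, 3.14, 3.14, 3.14].

## Interface

Orientations are given as a unit quaternion [x, y, z, w].
In Python, from plant import r gives the robot as it stands.
- The arm moves only by the tool carry_out, never from a script. Its argument "rows" is a list of rows, each a list of 3 entries, a list of its own where there are three numbers: the shift along the tool's x, y, z in cm, then the turn, a rotation vector about the tool's x, y, z in degrees, then the closure, from 0 (fully open) to 1 (shut). A call has 1 to 12 rows; each row is the pose to reach, as a shift and turn from the pose commanded when the call began, along the tool's axes at that moment; what a row does not reach only later rows make up. A row lasts 1/10 s, in which the tool goes at most 50 mm and 8.59 degrees, less where a joint would pass 70% of its speed; a pose out of reach is approached as far as the arm can. A call with a gripper value outside its range is refused whole. The fingers move at their own pace and stop on an object; "newtons" is the grip in N (left out, the last holds). Time passes only in rows, so rows that repeat a pose let the fingers close. It gives the time, the measured TCP pose, the force, the opening and the grip force at its end, in the units of the state.
- r.get_state(): the state, without advancing time (a new reading comes with each control period).
- r.snapshot(name): name is "scene" or "top" or "wrist"; returns a dict with "image" (480x640x3 uint8, red, green, blue), "fx", "fy", "cx", "cy" (pixels), "dist_coeffs" ([k1, k2, p1, p2, k3] as OpenCV has them; the pictures are not rectified), "pose" (4x4, takes a point from camera to world coordinates). Camera axes: x right, y up, looking along -z (the intrinsics and any distortion apply to the point x, -y, -z); pixel columns grow to the right and rows downward; lengths in m; the calibration is good to about 2 mm. A picture is of the moment at which its call begins. There is no depth.
- r.finish_job(): hands the job in; it is judged then, once.
The state is a dict: "clock": time; "q": joint angles; "qd": joint speeds; "joint_torque": joint torques, N m; "tool_pos": TCP position; "eef_rot": TCP orientation; "contact_force": force on the tool from outside, world axes, zero at the start; "moment": the same for the moment, N m; "opening": opening from 0.0 (shut) to 1.0 (fully open); "finger_force": force on a finger pad.
Only numpy, scipy, OpenCV 4.12 (cv2) and the standard library are available. Lean on these libraries where they do the work, as an engineer would, in place of code of your own. Each camera call takes 0.05 s, during which the arm holds its last target. There are 200 camera calls.

## Task

Both clay balls are next for spraying, but the two vases stand in front of them: first move both vases aside to stand on the empty plank board, then set the big ball in the wide plaster ring and the small ball in the narrow ring on the banding wheel. Finally put each vase back upright in the middle of the plaster bat it came from (the round vase on the round bat, the square vase on the square bat); do not topple a vase, drop a ball onto the bench or disturb the little stain jar.

Things in the scene. Friction and masses are not known exactly. Their poses are not given: they have to be found in the camera images.
- round_vase: Loose round vase of unglazed clay, nearly straight-sided: foot 57 mm across, 63 mm across from 50 mm up to its flat top, 150 mm tall, 0.4 kg. Two thin darker bands around its middle, dark disc as its mouth (the top is closed). Origin: centre of its underside; z up.
- square_vase: Loose square vase of unglazed clay, straight-sided 58 x 58 mm, 135 mm tall, 0.4 kg, dark square as its mouth (the top is closed). Origin: centre of its underside; x and y at right angles to its faces, z up.
- big_ball: Loose unglazed clay ball, 56 mm across, 0.11 kg. Origin: its centre. At the start it rests in one of two like holes of a low wooden rack (36 mm wide, top 32 mm above the bench) on the ware board, right behind one of the vases; its centre is 57 mm above the bench.
- small_ball: Loose unglazed clay ball, 42 mm across, 0.06 kg. Origin: its centre. At the start it rests in the other hole of the rack; its centre is 48 mm above the bench.
- round_bat: Round white plaster bat, 80 mm across, 6 mm thick, fixed on the ware board (a wooden board 200 x 250 mm, 20 mm thick); the round vase stands on it at the start. Origin: centre of its underside, 20 mm above the bench; its top is 6 mm higher. The middles of the two bats are 124 mm apart.
- square_bat: Square white plaster bat, 76 x 76 mm, 6 mm thick, fixed on the ware board; the square vase stands on it at the start. Origin: centre of its underside, 20 mm above the bench; its top is 6 mm higher; x and y at right angles to its sides.
- wide_setter: The wider plaster ring fixed on the banding wheel (a round grey metal turntable, 220 mm across, top 45 mm above the bench, which does not turn): outside 50 mm, hole 36 mm, 12 mm high, 50 mm from the wheel's middle; the other ring is across from it. Origin: centre of its underside, 45 mm above the bench. The big ball seated in it has its centre 33 mm above this origin.
- narrow_setter: The narrower plaster ring on the banding wheel: outside 38 mm, hole 25 mm, 12 mm high. Origin: centre of its underside, 45 mm above the bench. The small ball seated in it has its centre 29 mm above this origin.
- side_board: Fixed empty plank board, 150 mm (its x) by 220 mm (its y), 18 mm thick, flat on the bench, the place to stand the vases meanwhile. Origin: centre of its underside on the bench; its top is 18 mm higher; z up.
- stain_jar: Little loose amber glass jar with a white cap, 30 mm across, 54 mm tall, on the ware board in front of and between the vases. To be left where it stands. Origin: centre of its underside.
Things that resemble listed ones, but are neither listed nor needed, are in the scene too. Leave any blue look-alike of the small_ball alone.

How it is judged:
On the way, in this order (a step that is already met when the one before it is completed fails the run):
1. Both vases stand upright and let go on the plank board (x of round_vase in the frame of side_board between -0.052 and 0.052 m and y of round_vase in the frame of side_board between -0.087 and 0.087 m and z of round_vase in the frame of side_board between 0.013 and 0.023 m and angle between each of round_vase, square_vase's own z axis and vertical below 0.1 rad and linear speed of each of round_vase, square_vase below 0.02 m/s and x of square_vase in the frame of side_board between -0.052 and 0.052 m and y of square_vase in the frame of side_board between -0.087 and 0.087 m and z of square_vase in the frame of side_board between 0.013 and 0.023 m and contact force between the fingers and round_vase below 0.2 N and contact force between the fingers and square_vase below 0.2 N), for 0.2 s.
2. With both vases still on the plank board, the big ball rests in the wide ring and the small ball in the narrow ring, let go (x of round_vase in the frame of side_board between -0.052 and 0.052 m and y of round_vase in the frame of side_board between -0.087 and 0.087 m and z of round_vase in the frame of side_board between 0.013 and 0.023 m and angle between each of round_vase, square_vase's own z axis and vertical below 0.1 rad and linear speed of each of round_vase, square_vase, big_ball, small_ball below 0.02 m/s and x of square_vase in the frame of side_board between -0.052 and 0.052 m and y of square_vase in the frame of side_board between -0.087 and 0.087 m and z of square_vase in the frame of side_board between 0.013 and 0.023 m and horizontal distance between big_ball and wide_setter below 0.008 m and z of big_ball in the frame of wide_setter between 0.0285 and 0.0385 m and horizontal distance between small_ball and narrow_setter below 0.008 m and z of small_ball in the frame of narrow_setter between 0.0239 and 0.0339 m and contact force between the fingers and big_ball below 0.2 N and contact force between the fingers and small_ball below 0.2 N), for 0.2 s.
At the end, for the whole second after the job is handed in: Each vase stands upright on its own bat (round on round, square on square), within 12 mm of its middle; big ball at rest in the wide ring, small ball in the narrow ring (within 8 mm of the ring's axis); stain jar upright within 30 mm of its start; all let go and at rest (horizontal distance between round_vase and round_bat below 0.012 m and z of round_vase in the frame of round_bat between 0.001 and 0.011 m and angle between each of round_vase, square_vase's own z axis and vertical below 0.1 rad and linear speed of each of round_vase, square_vase, big_ball, small_ball below 0.02 m/s and horizontal distance between square_vase and square_bat below 0.012 m and z of square_vase in the frame of square_bat between 0.001 and 0.011 m and horizontal distance between big_ball and wide_setter below 0.008 m and z of big_ball in the frame of wide_setter between 0.0285 and 0.0385 m and horizontal distance between small_ball and narrow_setter below 0.008 m and z of small_ball in the frame of narrow_setter between 0.0239 and 0.0339 m and contact force between the fingers and round_vase below 0.2 N and contact force between the fingers and square_vase below 0.2 N and contact force between the fingers and big_ball below 0.2 N and contact force between the fingers and small_ball below 0.2 N and distance of stain_jar from where it was at the start of the episode below 0.03 m and angle between stain_jar's own z axis and vertical below 0.3 rad); the robot touches nothing.
It fails at once if a vase is toppled (tilted more than 35 degrees) (angle between any of round_vase, square_vase's own z axis and vertical above 0.6 rad).
It fails at once if a ball falls onto the bench (height (world z) of big_ball below 0.036 m or height (world z) of small_ball below 0.029 m).
It fails at once if the stain jar is shifted more than 30 mm or knocked over (distance of stain_jar from where it was at the start of the episode above 0.03 m or angle between stain_jar's own z axis and vertical above 0.6 rad).
It also fails if it takes over 144 s, if anything falls off the work surface, if the arm or the gripper's body presses on something with over 40 N, if the wrist force passes 120 N, or if a joint passes its speed limit or range.

## Working session

There is one attempt and no reset: what is moved stays moved. The work goes in short steps, Python scripts to look and compute and a tool call to move; the robot and the scene stay as the last step left them, time stands still between calls to the robot, and variables do not carry over. Pictures are saved under pics/ and viewed, at most 14 in all, crops included, and the job is handed in when it is done.

Besides the shell and the picture viewer there is one more tool, called after ">>>" in YAML: its name, and indented under it one key for each argument. carry_out: Moves the arm, as the interface text tells. Its arguments: {"type":"object","properties":{"rows":{"type":"array"},"newtons":{"type":"number"}},"required":["rows"]}

```bash
mkdir -p pics
cat > h.py <<'E'
import numpy as np, cv2, json
from plant import r
from scipy.spatial.transform import Rotation as R
def snap(cam,name):
    s=r.snapshot(cam); cv2.imwrite(f'pics/{name}.png',s['image'][:,:,::-1])
    np.savez(f'pics/{name}.npz',**s); return s
def load(name): return dict(np.load(f'pics/{name}.npz'))
def K(s): return np.array([[s['fx'],0,s['cx']],[0,s['fy'],s['cy']],[0,0,1]],float)
def px2w(s,u,v,z):
    p=cv2.undistortPoints(np.array([[[u,v]]],float),K(s),np.array(s['dist_coeffs'],float))[0,0]
    T=np.array(s['pose']); d=T[:3,:3]@np.array([p[0],-p[1],-1]); o=T[:3,3]
    return o+d*(z-o[2])/d[2]
def w2px(s,P):
    T=np.array(s['pose']); P=np.atleast_2d(P); c=(P-T[:3,3])@T[:3,:3]; c=c*[1,-1,-1]
    return cv2.projectPoints(c,np.zeros(3),np.zeros(3),K(s),np.array(s['dist_coeffs'],float))[0][:,0]
def tool(dp):
    st=r.get_state(); return R.from_quat(st['eef_rot']).inv().apply(np.array(dp)-st['tool_pos'])*100
E
python3 - <<'E'
from h import *
for c in ('scene','top'):
    s=snap(c,c+'0'); print(c,s['fx'],s['dist_coeffs'],np.round(s['pose'],3).tolist())
a=[cv2.imread(f'pics/{c}0.png') for c in('scene','top')]
st=r.get_state();print(st['tool_pos'],R.from_quat(st['eef_rot']).as_matrix().round(3).tolist())
E
```

```text
scene 446.37744906875827 [-0.09856979  0.          0.          0.          0.        ] [[0.801, -0.375, 0.467, 0.957], [0.599, 0.505, -0.622, -0.536], [-0.003, 0.778, 0.629, 0.609], [0.0, 0.0, 0.0, 1.0]]
top 531.9684414494468 [-0.09151319  0.          0.          0.          0.        ] [[0.028, 0.993, -0.111, 0.46], [-1.0, 0.028, 0.001, 0.013], [0.004, 0.111, 0.994, 1.077], [0.0, 0.0, 0.0, 1.0]]
[0.17010546 0.60081889 0.23798721] [[-0.962, 0.272, -0.0], [0.272, 0.962, -0.002], [-0.0, -0.002, -1.0]]
```

View pics/top0.png

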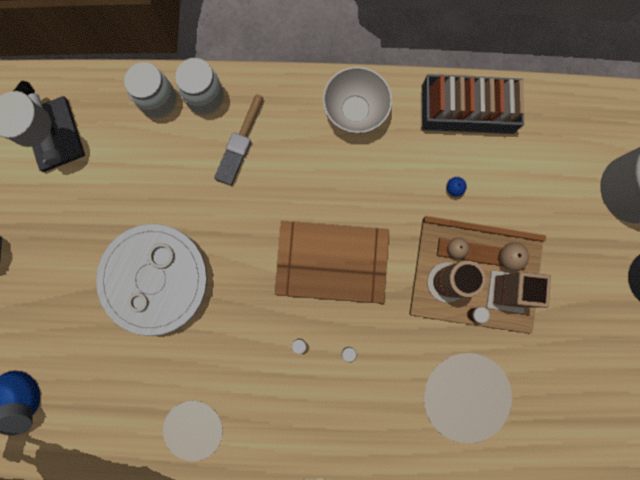

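View pics/scene0.png

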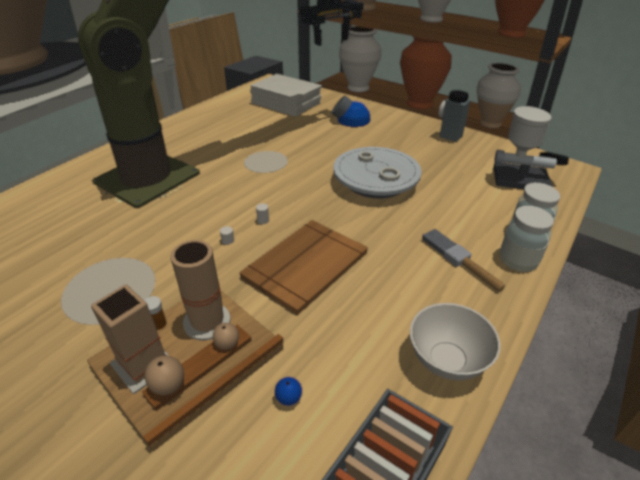

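The top view shows the wheel at (152,280) with the wide ring at (162,257) and the narrow ring at (139,302). The plank board is at (332,262). On the ware board are the round vase with its mouth at (467,279), the square vase with its mouth at (536,290), the small ball at (458,248), the big ball at (514,256) and the jar at (481,315).
Possible confusions:
- **Small ball:** clay ball (458,248) or the blue ball (457,187). I choose the clay one.
- **Big ball:** only (514,256).
- **Jar:** (481,315) or the white-capped bits (299,347) and (349,354).
- **Side board:** (332,262) or the ware board.

Run:
```python
import cv2,numpy as np
a=cv2.imread('pics/top0.png')
c1=cv2.resize(a[205:340,400:560],None,fx=5,fy=4.44,interpolation=cv2.INTER_CUBIC)
c1=cv2.resize(a[210:330,400:560],(800,600),interpolation=cv2.INTER_CUBIC)
c2=cv2.resize(a[220:340,90:250],(800,600),interpolation=cv2.INTER_CUBIC)
c1=cv2.convertScaleAbs(c1,alpha=1.5)
for c in(c1,c2):
  for i in range(0,160,20): cv2.line(c,(i*5,0),(i*5,8),(0,255,0),2)
  for i in range(0,120,20): cv2.line(c,(0,i*5),(8,i*5),(0,255,0),2)
cv2.imwrite('pics/c1.png',c1);cv2.imwrite('pics/c2.png',c2)
```

```text
(no output)
```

View pics/c1.png

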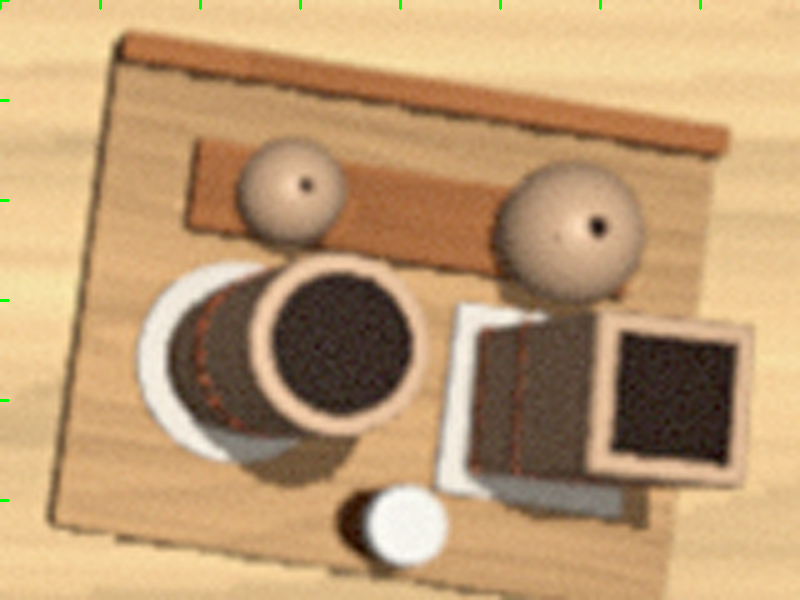

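View pics/c2.png

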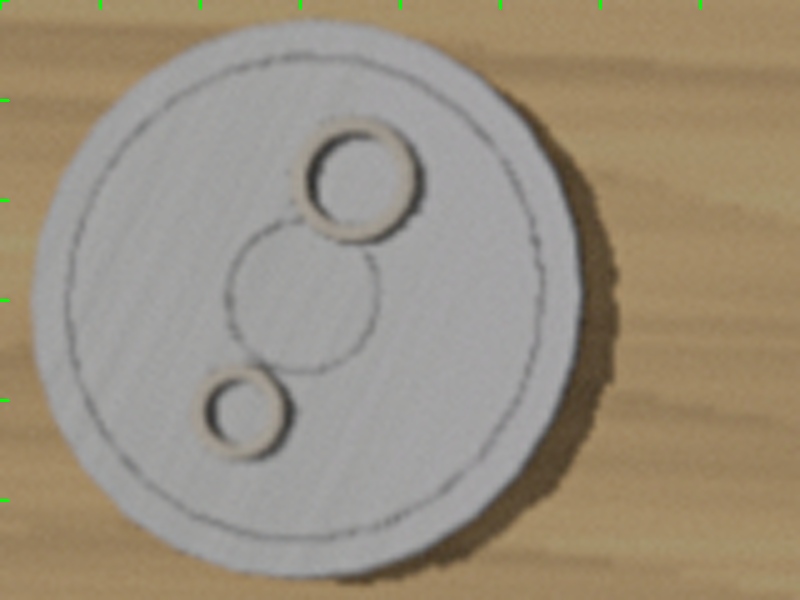

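Run:
```python
from h import *
s=load('top0')
def c1(x,y,z,n): p=px2w(s,(x+.5)/5-.5+400,(y+.5)/5-.5+210,z);print(n,p.round(4));return p
def c2(x,y,z,n): p=px2w(s,(x+.5)/5-.5+90,(y+.5)/5-.5+220,z);print(n,p.round(4));return p
c1(339,344,.176,'rv');
q=[c1(*a,.161,'sqc') for a in((600,310),(752,325),(742,487),(587,472))];print(np.mean(q,0),[np.linalg.norm(q[i]-q[i-1]) for i in range(4)])
e=np.array(q);v=(e[1]-e[0]+e[2]-e[3]);print('ang',np.degrees(np.arctan2(v[1],v[0])))
c1(293,192,.048,'small');c1(571,231,.057,'big');c1(406,526,.074,'jar')
q=[c1(*a,.026,'sqbat') for a in((457,303),(437,490))]
a=c1(137,360,.026,'rbat left')
q=[c1(*a,.02,'bd') for a in((115,62),(50,522))];v=q[1]-q[0];print('board ang',np.degrees(np.arctan2(v[1],v[0])),np.linalg.norm(v))
q=[c1(*a,.032,'rack') for a in((195,138),(188,228),(510,190))]
w=c2(360,180,.057,'wide');n=c2(243,411,.057,'narrow');print('mid',(w+n)/2,np.linalg.norm(w-n));c2(307,298,.045,'wheel')
q=[px2w(s,*a,.018) for a in((279,222),(389,228),(385,303),(276,295))];print(np.round(q,4),np.mean(q,0),[np.linalg.norm(q[i]-q[i-1]) for i in range(4)])
```

```text
rv [ 0.5087 -0.2462  0.176 ]
sqc [ 0.5237 -0.3436  0.161 ]
sqc [ 0.5197 -0.3986  0.161 ]
sqc [ 0.463  -0.3942  0.161 ]
sqc [ 0.4671 -0.3384  0.161 ]
[ 0.4933711  -0.36869479  0.161     ] [np.float64(0.0567878415123068), np.float64(0.05521122469481368), np.float64(0.05692414551691289), np.float64(0.05595518325819149)]
ang -94.1934785224028
small [ 0.5748 -0.2648  0.048 ]
big [ 0.5615 -0.3727  0.057 ]
jar [ 0.446  -0.3014  0.074 ]
sqbat [ 0.5344 -0.3373  0.026 ]
sqbat [ 0.4598 -0.3289  0.026 ]
rbat left [ 0.5085 -0.2081  0.026 ]
bd [ 0.6287 -0.1998  0.02  ]
bd [ 0.4437 -0.1751  0.02  ]
board ang 172.4210514542718 0.1865762602164459
rack [ 0.5971 -0.2296  0.032 ]
rack [ 0.5611 -0.2269  0.032 ]
rack [ 0.5798 -0.3573  0.032 ]
wide [0.5428 0.3125 0.057 ]
narrow [0.4522 0.3533 0.057 ]
mid [0.49749466 0.33290822 0.057     ] 0.09932683148341133
wheel [0.4969 0.3344 0.045 ]
[[ 0.6207  0.0898  0.018 ]
 [ 0.6148 -0.1321  0.018 ]
 [ 0.4643 -0.1262  0.018 ]
 [ 0.4742  0.0906  0.018 ]] [ 0.54345899 -0.01947493  0.018     ] [np.float64(0.1464895252019021), np.float64(0.22191816171146034), np.float64(0.1506286928692954), np.float64(0.21693137190306688)]
```

```bash
cat >> h.py <<'E'
def plan(*wps):
    "wps: (x,y,z,yaw of tool y in deg); prints shift cm & turn about tool z"
    st=r.get_state(); Rm=R.from_quat(st['eef_rot']); M=Rm.as_matrix()
    y0=np.degrees(np.arctan2(M[1,1],M[0,1])); prev=np.array(st['tool_pos'])
    print('t',round(st['clock'],2),'pos',prev.round(4),'yaw',round(y0,2),'tilt',M[:2,2].round(4),'open',round(st['opening'],3),'q',np.round(st['q'],2).tolist())
    for x,y,z,w in wps:
        t=tool([x,y,z]); print((x,y,z,w),'->',t.round(2).tolist(),'turn',[0,0,round((y0-w+180)%360-180,1)],'dist',round(np.linalg.norm(np.array([x,y,z])-prev)*100,1)); prev=np.array([x,y,z])
E
python3 -c "
from h import *
plan((.36,.5,.25,60),(.5,.36,.25,34),(.56,.1,.25,10))"
```

```text
t 0.1 pos [0.1701 0.6008 0.238 ] yaw 74.2 tilt [-0.0003 -0.0016] open 1.001 q [-1.26, 0.69, -0.19, 1.57, 0.16, 0.9, -0.22]
(0.36, 0.5, 0.25, 60) -> [-21.02, -4.53, -1.19] turn [0, 0, np.float64(14.2)] dist 21.5
(0.5, 0.36, 0.25, 34) -> [-38.3, -14.19, -1.17] turn [0, 0, np.float64(40.2)] dist 19.8
(0.56, 0.1, 0.25, 10) -> [-51.15, -37.58, -1.13] turn [0, 0, np.float64(64.2)] dist 26.7
```

>>> carry_out:
  rows:
    - [[-5, -1, -0.3], [0, 0, 4], 0]
    - [[-10, -2.2, -0.6], [0, 0, 8], 0]
    - [[-15, -3.3, -0.9], [0, 0, 12], 0]
    - [[-20, -4.5, -1.2], [0, 0, 16], 0]
    - [[-24, -6.5, -1.2], [0, 0, 22], 0]
    - [[-28, -9, -1.2], [0, 0, 28], 0]
    - [[-32, -11.5, -1.2], [0, 0, 34], 0]
    - [[-36, -13.5, -1.2], [0, 0, 40], 0]
    - [[-40, -16.5, -1.2], [0, 0, 46], 0]
    - [[-43, -20, -1.2], [0, 0, 52], 0]
    - [[-45.5, -24, -1.2], [0, 0, 58], 0]
    - [[-47.5, -28, -1.2], [0, 0, 64], 0]

```text
clock: 1.3
tool_pos: [0.5517, 0.2003, 0.2503]
eef_rot: [0.643, 0.766, -0.0, 0.0]
contact_force: [0.3, -0.3, 0.7]
opening: 1.001
finger_force: 0.0
```

```bash
python3 -c "
from h import *
plan((.54,.1,.25,10),(.56,-.1,.25,-7),(.509,-.246,.25,-7))"
```

```text
t 1.3 pos [0.5517 0.2003 0.2503] yaw 9.9 tilt [-0.     -0.0005] open 1.001 q [-0.47, 0.62, 0.07, 1.68, -0.05, 0.84, -0.2]
(0.54, 0.1, 0.25, 10) -> [-9.68, -2.88, 0.03] turn [0, 0, np.float64(-0.1)] dist 10.1
(0.56, -0.1, 0.25, -7) -> [-29.72, -4.35, 0.04] turn [0, 0, np.float64(16.9)] dist 20.1
(0.509, -0.246, 0.25, -7) -> [-43.23, -11.89, 0.05] turn [0, 0, np.float64(16.9)] dist 15.5
```

>>> carry_out:
  rows:
    - [[-5, -1.2, 0], [0, 0, 2], 0]
    - [[-10, -2, 0], [0, 0, 5], 0]
    - [[-15, -2.8, 0], [0, 0, 8], 0]
    - [[-20, -3.5, 0], [0, 0, 11], 0]
    - [[-25, -4.2, 0], [0, 0, 14], 0]
    - [[-30, -5.5, 0], [0, 0, 17], 0]
    - [[-34, -7.5, 0], [0, 0, 17], 0]
    - [[-38.5, -9.5, 0], [0, 0, 17], 0]
    - [[-43.2, -11.9, 0], [0, 0, 17], 0]
    - [[-43.2, -11.9, 0], [0, 0, 17], 0]

```text
clock: 2.3
tool_pos: [0.5062, -0.2527, 0.2507]
eef_rot: [0.752, 0.659, -0.003, 0.001]
contact_force: [-0.5, 0.5, 0.9]
opening: 0.998
finger_force: 0.0
```

```bash
python3 -c "
from h import *
snap('wrist','w1')
plan((.509,-.246,.126,-7))"
```

```text
t 2.35 pos [ 0.5079 -0.2487  0.2505] yaw -7.3 tilt [-0.0015 -0.0023] open 0.999 q [0.31, 0.59, 0.11, 1.74, -0.08, 0.81, 0.32]
(0.509, -0.246, 0.126, -7) -> [0.31, 0.09, 12.45] turn [0, 0, np.float64(-0.3)] dist 12.5
```

View pics/w1.png

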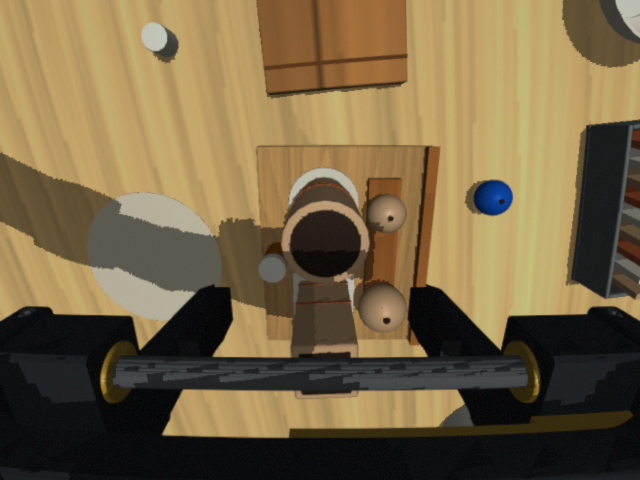

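The wrist view shows the round mouth at (325,241), the square vase partly hidden behind the gripper, the small ball at (386,213) and the big ball at (381,306). I'll compare these with the top-camera positions.

```bash
python3 -c "
from h import *
s=load('w1')
for u,v,z in((325,241,.176),(386,213,.048),(381,306,.057)): print(px2w(s,u,v,z).round(4))
plan((.509,-.246,.126,-7))"
```

```text
[ 0.5098 -0.246   0.176 ]
[ 0.5754 -0.2651  0.048 ]
[ 0.5605 -0.3722  0.057 ]
t 2.35 pos [ 0.5079 -0.2487  0.2505] yaw -7.3 tilt [-0.0015 -0.0023] open 0.999 q [0.31, 0.59, 0.11, 1.74, -0.08, 0.81, 0.32]
(0.509, -0.246, 0.126, -7) -> [0.31, 0.09, 12.45] turn [0, 0, np.float64(-0.3)] dist 12.5
```

>>> carry_out:
  rows:
    - [[0, 0, 4], [0, 0, 0], 0]
    - [[0, 0, 8], [0, 0, 0], 0]
    - [[0, 0, 11], [0, 0, 0], 0]
    - [[0, 0, 12.4], [0, 0, 0], 0]
    - [[0, 0, 12.4], [0, 0, 0], 0]
    - [[0, 0, 12.4], [0, 0, 0], 0.5]
    - [[0, 0, 12.4], [0, 0, 0], 1]
    - [[0, 0, 12.4], [0, 0, 0], 1]
    - [[0, 0, 12.4], [0, 0, 0], 1]
    - [[0, 0, 12.4], [0, 0, 0], 1]
    - [[0, 0, 12.4], [0, 0, 0], 1]
  newtons: 25

```text
clock: 3.45
tool_pos: [0.511, -0.2437, 0.1277]
eef_rot: [0.748, 0.664, 0.001, 0.001]
contact_force: [0.0, 0.6, 5.8]
opening: 0.711
finger_force: 25.0
```

```bash
python3 -c "
from h import *
print(r.get_state()['finger_force'],r.get_state()['contact_force'])
plan((.509,-.246,.216,-7),(.543,.035,.216,-3),(.543,.035,.12,-3))"
```

```text
24.999579072464257 [0.01120833 0.62745367 5.78688021]
t 3.45 pos [ 0.511  -0.2437  0.1277] yaw -6.81 tilt [ 0.0018 -0.0003] open 0.711 q [0.32, 0.77, 0.07, 1.85, -0.1, 0.52, 0.34]
(0.509, -0.246, 0.216, -7) -> [-0.25, -0.16, -8.83] turn [0, 0, np.float64(0.2)] dist 8.8
(0.543, 0.035, 0.216, -3) -> [28.05, -0.11, -8.83] turn [0, 0, np.float64(-3.8)] dist 28.3
(0.543, 0.035, 0.12, -3) -> [28.05, -0.13, 0.77] turn [0, 0, np.float64(-3.8)] dist 9.6
```

>>> carry_out:
  rows:
    - [[0, 0, -2], [0, 0, 0], 1]
    - [[0, 0, -5], [0, 0, 0], 1]
    - [[0, 0, -8], [0, 0, 0], 1]
    - [[2, 0, -9], [0, 0, 0], 1]
    - [[6, 0, -9], [0, 0, -1], 1]
    - [[10, 0, -9], [0, 0, -2], 1]
    - [[14, 0, -9], [0, 0, -3], 1]
    - [[18, 0, -9], [0, 0, -4], 1]
    - [[22, 0, -9], [0, 0, -4], 1]
    - [[25, 0, -9], [0, 0, -4], 1]
    - [[27, 0, -9], [0, 0, -4], 1]
    - [[28.1, 0, -9], [0, 0, -4], 1]

```text
clock: 4.65
tool_pos: [0.5432, 0.0381, 0.2163]
eef_rot: [0.723, 0.691, -0.0, -0.001]
contact_force: [0.1, 0.3, -3.7]
opening: 0.708
finger_force: 25.0
```

>>> carry_out:
  rows:
    - [[0, 0, 0], [0, 0, 0], 1]
    - [[0, 0, 2], [0, 0, 0], 1]
    - [[0, 0, 5], [0, 0, 0], 1]
    - [[0, 0, 7], [0, 0, 0], 1]
    - [[0, 0, 8.5], [0, 0, 0], 1]
    - [[0, 0, 8.8], [0, 0, 0], 1]
    - [[0, 0, 8.8], [0, 0, 0], 1]

```text
clock: 5.35
tool_pos: [0.5434, 0.0338, 0.1285]
eef_rot: [0.725, 0.689, -0.001, 0.0]
contact_force: [-0.3, -0.7, -3.1]
opening: 0.71
finger_force: 25.0
```

```bash
python3 -c "
from h import *
st=r.get_state();print(st['finger_force'],st['contact_force'])
plan((.543,.035,.12,-3))
snap('scene','s1')"
```

```text
24.998725194018334 [-0.30953658 -0.73229717 -3.13599248]
t 5.35 pos [0.5434 0.0338 0.1285] yaw -2.92 tilt [-0.0009 -0.001 ] open 0.71 q [-0.2, 0.75, 0.09, 1.92, -0.14, 0.48, -0.06]
(0.543, 0.035, 0.12, -3) -> [0.12, -0.05, 0.85] turn [0, 0, np.float64(0.1)] dist 0.9
```

View pics/s1.png

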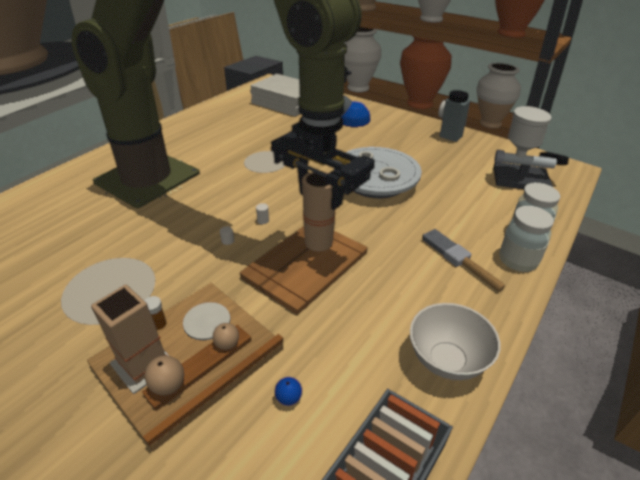

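The round vase hangs upright about 9 mm over the plank board at (318,245), and the round bat at (207,321) is now free. Next I lower it.

>>> carry_out:
  rows:
    - [[0, 0, 0.3], [0, 0, 0], 1]
    - [[0, 0, 0.6], [0, 0, 0], 1]
    - [[0, 0, 0.8], [0, 0, 0], 1]
    - [[0, 0, 0.8], [0, 0, 0], 1]
    - [[0, 0, 0.8], [0, 0, 0], 1]

```text
clock: 5.9
tool_pos: [0.5437, 0.0355, 0.1208]
eef_rot: [0.724, 0.69, 0.0, -0.0]
contact_force: [0.4, -1.0, -3.7]
opening: 0.71
finger_force: 25.0
```

>>> carry_out:
  rows:
    - [[0, 0, 0.1], [0, 0, 0], 1]
    - [[0, 0, 0.2], [0, 0, 0], 1]
    - [[0, 0, 0.2], [0, 0, 0], 1]
    - [[0, 0, 0.2], [0, 0, 0], 1]

```text
clock: 6.3
tool_pos: [0.5438, 0.0355, 0.1197]
eef_rot: [0.724, 0.69, 0.0, 0.0]
contact_force: [-1.5, 0.7, 7.0]
opening: 0.708
finger_force: 25.0
```

>>> carry_out:
  rows:
    - [[0, 0, 0], [0, 0, 0], 0.6]
    - [[0, 0, 0], [0, 0, 0], 0]
    - [[0, 0, 0], [0, 0, 0], 0]
    - [[0, 0, 0], [0, 0, 0], 0]
    - [[0, 0, 0], [0, 0, 0], 0]
    - [[0, 0, -3], [0, 0, 0], 0]
    - [[0, 0, -7], [0, 0, 0], 0]
    - [[0, 0, -12], [0, 0, 0], 0]
    - [[0, 0, -12], [0, 0, 0], 0]

```text
clock: 7.2
tool_pos: [0.5477, 0.0354, 0.2445]
eef_rot: [0.724, 0.689, 0.005, 0.004]
contact_force: [0.9, 0.5, -0.1]
opening: 0.995
finger_force: 0.0
```

```bash
python3 -c "
from h import *
plan((.493,-.369,.24,-6),(.493,-.369,.113,-6))"
```

```text
t 7.2 pos [0.5477 0.0354 0.2445] yaw -2.84 tilt [0.0123 0.0013] open 0.995 q [-0.23, 0.58, 0.14, 1.81, -0.11, 0.75, -0.09]
(0.493, -0.369, 0.24, -6) -> [-40.66, -3.46, 0.33] turn [0, 0, np.float64(3.2)] dist 40.8
(0.493, -0.369, 0.113, -6) -> [-40.69, -3.62, 13.03] turn [0, 0, np.float64(3.2)] dist 12.7
```

>>> carry_out:
  rows:
    - [[-4, -0.3, 0], [0, 0, 0], 0]
    - [[-9, -0.7, 0], [0, 0, 0], 0]
    - [[-14, -1, 0], [0, 0, 1], 0]
    - [[-19, -1.4, 0], [0, 0, 1], 0]
    - [[-24, -1.8, 0], [0, 0, 2], 0]
    - [[-29, -2.1, 0], [0, 0, 2], 0]
    - [[-34, -2.5, 0], [0, 0, 3], 0]
    - [[-38, -2.8, 0], [0, 0, 3], 0]
    - [[-40.7, -3, 0], [0, 0, 3], 0]
    - [[-40.7, -3, 0], [0, 0, 3], 0]
    - [[-40.7, -3, 0], [0, 0, 3], 0]
    - [[-40.7, -3, 0], [0, 0, 3], 0]

```text
clock: 8.4
tool_pos: [0.4944, -0.3675, 0.2381]
eef_rot: [0.741, 0.671, 0.001, -0.001]
contact_force: [0.5, -0.2, 0.0]
opening: 1.004
finger_force: 0.0
```

```bash
python3 -c "
from h import *
snap('top','t2');snap('wrist','w2')
plan((.493,-.369,.113,-6))"
```

```text
t 8.5 pos [ 0.4945 -0.3676  0.2385] yaw -5.64 tilt [0.     0.0013] open 1.001 q [0.51, 0.68, 0.1, 1.6, -0.08, 0.87, 0.54]
(0.493, -0.369, 0.113, -6) -> [-0.17, -0.14, 12.55] turn [0, 0, np.float64(0.4)] dist 12.6
```

View pics/w2.png

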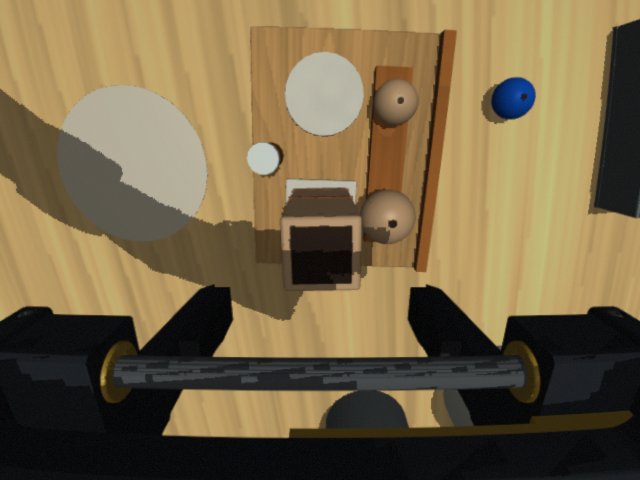

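The wrist view shows the round bat free at (324,94), the square mouth centred at about (321,253), the small ball at (396,103) and the big ball at (387,216).

```bash
python3 -c "
from h import *
s=load('w2')
print('bat',px2w(s,324.3,93.7,.026).round(4),'sq',px2w(s,321.3,252.7,.161).round(4),px2w(s,283,218,.161),px2w(s,360,216,.161))
print('ball',px2w(s,396,103,.048),px2w(s,387,216,.057))
print('sqbat edge',px2w(s,287,180,.026),px2w(s,356,181,.026))
"
```

```text
bat [ 0.5099 -0.2493  0.026 ] sq [ 0.4945 -0.3695  0.161 ] [ 0.47054254 -0.34137692  0.161     ] [ 0.5237968  -0.34526632  0.161     ]
ball [ 0.57662308 -0.2664868   0.048     ] [ 0.5615992  -0.37401186  0.057     ]
sqbat edge [ 0.46165665 -0.3315378   0.026     ] [ 0.53550924 -0.33999195  0.026     ]
```

>>> carry_out:
  rows:
    - [[-0.1, -0.1, 4], [0, 0, 0], 0]
    - [[-0.1, -0.1, 8], [0, 0, 0], 0]
    - [[-0.1, -0.1, 11], [0, 0, 0], 0]
    - [[-0.1, -0.1, 12.5], [0, 0, 0], 0]
    - [[-0.1, -0.1, 12.5], [0, 0, 0], 0]
    - [[-0.1, -0.1, 12.5], [0, 0, 0], 0.5]
    - [[-0.1, -0.1, 12.5], [0, 0, 0], 1]
    - [[-0.1, -0.1, 12.5], [0, 0, 0], 1]
    - [[-0.1, -0.1, 12.5], [0, 0, 0], 1]
    - [[-0.1, -0.1, 12.5], [0, 0, 0], 1]
    - [[-0.1, -0.1, 12.5], [0, 0, 0], 1]

```text
clock: 9.6
tool_pos: [0.4937, -0.371, 0.1148]
eef_rot: [0.742, 0.67, 0.0, 0.001]
contact_force: [0.9, 0.8, 5.6]
opening: 0.656
finger_force: 24.8
```

```bash
python3 -c "
from h import *
plan((.543,-.075,.203,-4))"
```

```text
t 9.6 pos [ 0.4937 -0.371   0.1148] yaw -5.8 tilt [ 0.0024 -0.0012] open 0.656 q [0.53, 0.84, 0.07, 1.7, -0.1, 0.6, 0.56]
(0.543, -0.075, 0.203, -4) -> [29.94, 1.93, -8.84] turn [0, 0, np.float64(-1.8)] dist 31.3
```

>>> carry_out:
  rows:
    - [[0, 0, -2], [0, 0, 0], 1]
    - [[0, 0, -5], [0, 0, 0], 1]
    - [[0, 0, -8], [0, 0, 0], 1]
    - [[2, 0.1, -9], [0, 0, 0], 1]
    - [[6, 0.4, -9], [0, 0, 0], 1]
    - [[10, 0.6, -9], [0, 0, 0], 1]
    - [[14, 0.9, -9], [0, 0, -1], 1]
    - [[18, 1.2, -9], [0, 0, -2], 1]
    - [[22, 1.4, -9], [0, 0, -2], 1]
    - [[26, 1.7, -9], [0, 0, -2], 1]
    - [[28.5, 1.8, -9], [0, 0, -2], 1]
    - [[30, 1.9, -9], [0, 0, -2], 1]

```text
clock: 10.8
tool_pos: [0.5412, -0.0707, 0.2029]
eef_rot: [0.729, 0.685, -0.0, -0.001]
contact_force: [0.2, 0.4, -2.9]
opening: 0.655
finger_force: 24.9
```

>>> carry_out:
  rows:
    - [[0, 0, 0], [0, 0, 0], 1]
    - [[0, 0, 2], [0, 0, 0], 1]
    - [[0, 0, 5], [0, 0, 0], 1]
    - [[0, 0, 7.5], [0, 0, 0], 1]
    - [[0, 0, 9], [0, 0, 0], 1]
    - [[0, 0, 9.4], [0, 0, 0], 1]
    - [[0, 0, 9.4], [0, 0, 0], 1]
    - [[0, 0, 9.4], [0, 0, 0], 1]
    - [[0, 0, 9.4], [0, 0, 0], 1]

```text
clock: 11.7
tool_pos: [0.5426, -0.0746, 0.1107]
eef_rot: [0.73, 0.683, 0.001, 0.001]
contact_force: [0.8, 0.0, -3.4]
opening: 0.655
finger_force: 24.9
```

>>> carry_out:
  rows:
    - [[0, 0, 0.2], [0, 0, 0], 1]
    - [[0, 0, 0.4], [0, 0, 0], 1]
    - [[0, 0, 0.4], [0, 0, 0], 1]
    - [[0, 0, 0.4], [0, 0, 0], 1]

```text
clock: 12.1
tool_pos: [0.5429, -0.0741, 0.1064]
eef_rot: [0.73, 0.683, 0.001, 0.001]
contact_force: [-0.0, -0.2, 3.6]
opening: 0.653
finger_force: 24.9
```

>>> carry_out:
  rows:
    - [[0, 0, 0], [0, 0, 0], 0.6]
    - [[0, 0, 0], [0, 0, 0], 0]
    - [[0, 0, 0], [0, 0, 0], 0]
    - [[0, 0, 0], [0, 0, 0], 0]
    - [[0, 0, 0], [0, 0, 0], 0]
    - [[0, 0, -3], [0, 0, 0], 0]
    - [[0, 0, -7], [0, 0, 0], 0]
    - [[0, 0, -12], [0, 0, 0], 0]
    - [[0, 0, -13], [0, 0, 0], 0]
    - [[0, 0, -13], [0, 0, 0], 0]
    - [[0, 0, -13], [0, 0, 0], 0]

```text
clock: 13.2
tool_pos: [0.5411, -0.0737, 0.2346]
eef_rot: [0.73, 0.683, -0.001, -0.001]
contact_force: [-1.1, -0.8, -0.3]
opening: 1.004
finger_force: 0.0
```

```bash
python3 -c "
from h import *
plan((.561,-.3725,.2,83),(.561,-.3725,.2,-97),(.561,-.3725,.04,83))"
```

```text
t 13.2 pos [ 0.5411 -0.0737  0.2346] yaw -3.79 tilt [-0.002   0.0004] open 1.004 q [-0.04, 0.59, 0.15, 1.82, -0.12, 0.74, 0.11]
(0.561, -0.3725, 0.2, 83) -> [-29.69, 3.97, 3.45] turn [0, 0, np.float64(-86.8)] dist 30.1
(0.561, -0.3725, 0.2, -97) -> [-29.69, 3.97, 3.45] turn [0, 0, np.float64(93.2)] dist 0.0
(0.561, -0.3725, 0.04, 83) -> [-29.69, 4.0, 19.45] turn [0, 0, np.float64(-86.8)] dist 16.0
```

>>> carry_out:
  rows:
    - [[-3, 0.4, 0], [0, 0, 8], 0]
    - [[-6, 0.8, 0], [0, 0, 16], 0]
    - [[-9, 1.2, 0], [0, 0, 24], 0]
    - [[-12, 1.6, 0], [0, 0, 32], 0]
    - [[-15, 2, 0], [0, 0, 40], 0]
    - [[-18, 2.4, 0], [0, 0, 48], 0]
    - [[-21, 2.8, 0], [0, 0, 56], 0]
    - [[-24, 3.2, 0], [0, 0, 64], 0]
    - [[-27, 3.6, 0.5], [0, 0, 72], 0]
    - [[-29.7, 4, 1], [0, 0, 80], 0]
    - [[-29.7, 4, 2], [0, 0, 88], 0]
    - [[-29.7, 4, 3], [0, 0, 93], 0]

```text
clock: 14.4
tool_pos: [0.5605, -0.3737, 0.2023]
eef_rot: [0.998, -0.063, -0.002, -0.0]
contact_force: [0.4, 1.0, 0.4]
opening: 0.998
finger_force: 0.0
```

>>> carry_out:
  rows:
    - [[0, 0, 0], [0, 0, 0], 0]
    - [[0, 0, 0], [0, 0, 0], 0]
    - [[0, 0, 0], [0, 0, 0], 0]
    - [[0, 0, 0], [0, 0, 0], 0]

```text
clock: 14.8
tool_pos: [0.5623, -0.373, 0.206]
eef_rot: [0.998, -0.059, 0.0, 0.0]
contact_force: [-0.5, 0.5, -0.6]
opening: 0.996
finger_force: 0.0
```

```bash
python3 -c "
from h import *
snap('wrist','w3')
plan((.561,-.3725,.2,-97),(.561,-.3725,.04,-97))
s=load('w3');print(w2px(s,[[.561,-.3725,.057],[.575,-.265,.048]]))"
```

```text
t 14.85 pos [ 0.5623 -0.373   0.2061] yaw -96.76 tilt [ 0.0007 -0.0002] open 0.996 q [0.24, 0.86, 0.57, 1.46, -0.52, 0.98, -0.74]
(0.561, -0.3725, 0.2, -97) -> [-0.14, -0.04, 0.61] turn [0, 0, np.float64(0.2)] dist 0.6
(0.561, -0.3725, 0.04, -97) -> [-0.15, -0.04, 16.61] turn [0, 0, np.float64(0.2)] dist 16.0
[[318.38618515 225.63847055]
 [204.85898198 222.09723061]]
```

View pics/w3.png

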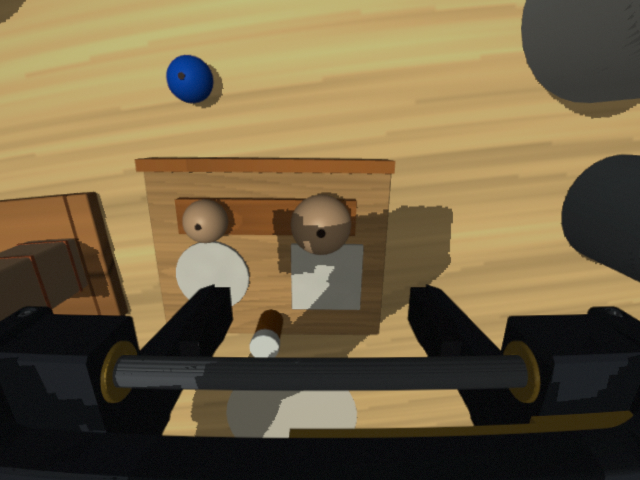

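The wrist view shows the big ball at (321,225), the small ball at (206,220), the round bat at (212,276), the square bat at (326,277) and the jar cap at (265,345).

```bash
python3 -c "
from h import *
s=load('w3')
for a in((321.3,224.5,.057),(206,220.5,.048),(212,276,.026),(326.3,277,.026)):print(px2w(s,*a).round(4))"
```

```text
[ 0.5618 -0.3753  0.057 ]
[ 0.5764 -0.2664  0.048 ]
[ 0.5105 -0.2506  0.026 ]
[ 0.495  -0.3729  0.026 ]
```

>>> carry_out:
  rows:
    - [[0, 0, 4], [0, 0, 0], 0]
    - [[0, 0, 8], [0, 0, 0], 0]
    - [[0, 0, 12], [0, 0, 0], 0]
    - [[0, 0, 15], [0, 0, 0], 0]
    - [[0, 0, 16.3], [0, 0, 0], 0]
    - [[0, 0, 16.3], [0, 0, 0], 0]
    - [[0, 0, 16.3], [0, 0, 0], 0.5]
    - [[0, 0, 16.3], [0, 0, 0], 1]
    - [[0, 0, 16.3], [0, 0, 0], 1]
    - [[0, 0, 16.3], [0, 0, 0], 1]
    - [[0, 0, 16.3], [0, 0, 0], 1]
    - [[0, 0, 16.3], [0, 0, 0], 1]
  newtons: 12

```text
clock: 16.05
tool_pos: [0.5626, -0.3735, 0.0436]
eef_rot: [0.998, -0.059, 0.001, 0.0]
contact_force: [-0.1, -0.4, 5.2]
opening: 0.631
finger_force: 12.0
```

>>> carry_out:
  rows:
    - [[0, 0, -2], [0, 0, 0], 1]
    - [[0, 0, -5], [0, 0, 0], 1]
    - [[0, 0, -9], [0, 0, 0], 1]
    - [[0, 0, -13], [0, 0, 0], 1]
    - [[0, 0, -17], [0, 0, 0], 1]
    - [[0, 0, -20], [0, 0, 0], 1]
    - [[0, 0, -20], [0, 0, 0], 1]

```text
clock: 16.75
tool_pos: [0.5637, -0.3749, 0.2474]
eef_rot: [0.998, -0.059, 0.003, 0.002]
contact_force: [-0.8, 0.9, -1.1]
opening: 0.629
finger_force: 12.0
```

```bash
python3 -c "
from h import *
plan((.561,-.2,.24,-90),(.561,0,.24,-80),(.561,.15,.24,-70),(.543,.3125,.24,-70))"
```

```text
t 16.75 pos [ 0.5637 -0.3749  0.2474] yaw -96.8 tilt [ 0.0066 -0.0051] open 0.629 q [0.23, 0.82, 0.6, 1.41, -0.49, 1.05, -0.76]
(0.561, -0.2, 0.24, -90) -> [-2.34, -17.34, 0.65] turn [0, 0, np.float64(-6.8)] dist 17.5
(0.561, 0, 0.24, -80) -> [-4.71, -37.2, 0.55] turn [0, 0, np.float64(-16.8)] dist 20.0
(0.561, 0.15, 0.24, -70) -> [-6.49, -52.1, 0.47] turn [0, 0, np.float64(-26.8)] dist 15.0
(0.543, 0.3125, 0.24, -70) -> [-10.2, -68.02, 0.38] turn [0, 0, np.float64(-26.8)] dist 16.3
```

>>> carry_out:
  rows:
    - [[-0.4, -3, 0], [0, 0, -1], 1]
    - [[-0.9, -7, 0], [0, 0, -3], 1]
    - [[-1.5, -11.5, 0], [0, 0, -5], 1]
    - [[-2.2, -16, 0], [0, 0, -7], 1]
    - [[-2.8, -20.5, 0], [0, 0, -9], 1]
    - [[-3.4, -25, 0], [0, 0, -11], 1]
    - [[-3.9, -30, 0], [0, 0, -14], 1]
    - [[-4.4, -35, 0], [0, 0, -17], 1]
    - [[-5, -40, 0], [0, 0, -20], 1]
    - [[-5.6, -45, 0], [0, 0, -23], 1]
    - [[-6.2, -50, 0], [0, 0, -27], 1]
    - [[-7.2, -55, 0], [0, 0, -27], 1]

```text
clock: 17.95
tool_pos: [0.555, 0.1813, 0.2415]
eef_rot: [0.984, 0.176, -0.001, -0.0]
contact_force: [0.4, -0.5, -0.7]
opening: 0.631
finger_force: 12.0
```

```bash
python3 -c "
from h import *
plan((.543,.3125,.24,-70))"
```

```text
t 17.95 pos [0.555  0.1813 0.2415] yaw -69.7 tilt [-0.0019 -0.0003] open 0.631 q [-0.71, 0.69, 0.56, 1.71, -0.46, 0.87, -1.17]
(0.543, 0.3125, 0.24, -70) -> [3.43, -12.73, 0.15] turn [0, 0, np.float64(0.3)] dist 13.2
```

>>> carry_out:
  rows:
    - [[1, -4, 0], [0, 0, 0], 1]
    - [[2.2, -8, 0], [0, 0, 0], 1]
    - [[3, -11, 0], [0, 0, 0], 1]
    - [[3.4, -12.7, 0], [0, 0, 0], 1]
    - [[3.4, -12.7, 1], [0, 0, 0], 1]
    - [[3.4, -12.7, 3], [0, 0, 0], 1]
    - [[3.4, -12.7, 6], [0, 0, 0], 1]
    - [[3.4, -12.7, 9], [0, 0, 0], 1]
    - [[3.4, -12.7, 9], [0, 0, 0], 1]
    - [[3.4, -12.7, 9], [0, 0, 0], 1]

```text
clock: 18.95
tool_pos: [0.5444, 0.3075, 0.1526]
eef_rot: [0.985, 0.174, -0.001, 0.001]
contact_force: [0.6, -0.2, 0.3]
opening: 0.63
finger_force: 12.0
```

```bash
python3 -c "
from h import *
snap('wrist','w4')
plan((.543,.3125,.0646,-70))
s=load('w4');print(w2px(s,[[.5428,.3125,.057],[.4522,.3533,.057]]))"
```

```text
t 19.0 pos [0.5452 0.3083 0.1536] yaw -69.93 tilt [ 0.0015 -0.0007] open 0.629 q [-0.86, 0.86, 0.51, 1.66, -0.55, 0.77, -1.31]
(0.543, 0.3125, 0.0646, -70) -> [-0.07, -0.48, 8.9] turn [0, 0, np.float64(0.1)] dist 8.9
[[312.19120168 241.33978322]
 [230.31219082 322.05961332]]
```

View pics/w4.png

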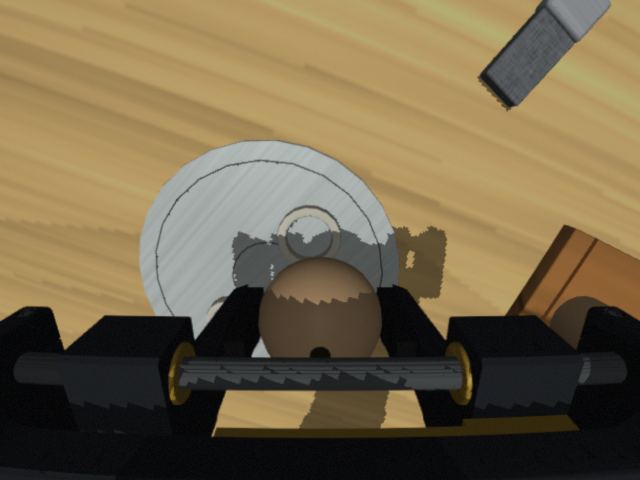

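The wide ring shows at about (309,237), ahead of the held ball at (320,317).

```bash
python3 -c "
from h import *
s=load('w4');a=cv2.imread('pics/w4.png')[190:300,250:370];cv2.imwrite('pics/c4.png',cv2.resize(a,None,fx=5,fy=5,interpolation=cv2.INTER_CUBIC))
print(px2w(s,309.5,237,.057),px2w(s,320.3,317,.167))
plan((.543,.3125,.0646,-70))"
```

```text
[0.54538368 0.31559858 0.057     ] [0.54471524 0.30690298 0.167     ]
t 19.0 pos [0.5452 0.3083 0.1536] yaw -69.93 tilt [ 0.0015 -0.0007] open 0.629 q [-0.86, 0.86, 0.51, 1.66, -0.55, 0.77, -1.31]
(0.543, 0.3125, 0.0646, -70) -> [-0.07, -0.48, 8.9] turn [0, 0, np.float64(0.1)] dist 8.9
```

View pics/c4.png

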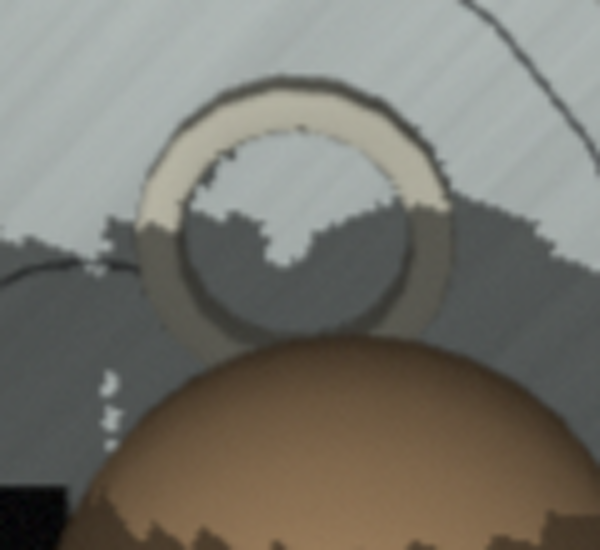

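>>> carry_out:
  rows:
    - [[0, -0.1, 2.5], [0, 0, 0], 1]
    - [[0, -0.2, 5], [0, 0, 0], 1]
    - [[0, -0.3, 7], [0, 0, 0], 1]
    - [[0, -0.3, 7.5], [0, 0, 0], 1]
    - [[0, -0.3, 7.5], [0, 0, 0], 1]
    - [[0, -0.3, 7.5], [0, 0, 0], 1]

```text
clock: 19.6
tool_pos: [0.5444, 0.3129, 0.0795]
eef_rot: [0.985, 0.175, 0.001, -0.0]
contact_force: [0.4, 0.0, -0.8]
opening: 0.625
finger_force: 12.0
```

```bash
python3 -c "
from h import *
plan((.544,.314,.0655,-70))"
```

```text
t 19.6 pos [0.5444 0.3129 0.0795] yaw -69.82 tilt [0.0029 0.001 ] open 0.625 q [-0.83, 0.95, 0.43, 1.69, -0.61, 0.63, -1.27]
(0.544, 0.314, 0.0655, -70) -> [-0.0, -0.12, 1.4] turn [0, 0, np.float64(0.2)] dist 1.4
```

>>> carry_out:
  rows:
    - [[0, 0, 0.6], [0, 0, 0], 1]
    - [[0, -0.1, 1.2], [0, 0, 0], 1]
    - [[0, -0.1, 1.2], [0, 0, 0], 1]
    - [[0, -0.1, 1.2], [0, 0, 0], 1]

```text
clock: 20.0
tool_pos: [0.5431, 0.3146, 0.0661]
eef_rot: [0.984, 0.176, 0.001, -0.0]
contact_force: [0.8, 2.4, 1.6]
opening: 0.626
finger_force: 12.0
```

>>> carry_out:
  rows:
    - [[0, -0.1, 0], [0, 0, 0], 1]
    - [[0, -0.1, 0], [0, 0, 0], 0.36]
    - [[0, -0.1, 0], [0, 0, 0], 0.33]
    - [[0, -0.1, 0], [0, 0, 0], 0.3]
    - [[0, -0.1, 0], [0, 0, 0], 0.2]
    - [[0, -0.1, 0], [0, 0, 0], 0]
    - [[0, -0.1, 0], [0, 0, 0], 0]
    - [[0, -0.1, -3], [0, 0, 0], 0]
    - [[0, -0.1, -8], [0, 0, 0], 0]
    - [[0, -0.1, -13], [0, 0, 0], 0]
    - [[0, -0.1, -17], [0, 0, 0], 0]

```text
clock: 21.1
tool_pos: [0.5428, 0.3146, 0.2386]
eef_rot: [0.985, 0.175, 0.001, -0.0]
contact_force: [0.1, 0.1, 0.1]
opening: 1.002
finger_force: 0.0
```

```bash
python3 -c "
from h import *
snap('wrist','w5')
plan((.561,.15,.24,-70),(.561,0,.24,-80),(.5755,-.2655,.24,-97))
s=load('w5');print(w2px(s,[[.544,.314,.078]]))"
```

```text
t 21.15 pos [0.5464 0.3155 0.245 ] yaw -69.84 tilt [0.0116 0.0057] open 1.0 q [-0.9, 0.75, 0.59, 1.58, -0.48, 0.95, -1.38]
(0.561, 0.15, 0.24, -70) -> [-4.34, 16.04, 0.42] turn [0, 0, np.float64(0.2)] dist 16.6
(0.561, 0, 0.24, -80) -> [-9.51, 30.12, 0.34] turn [0, 0, np.float64(10.2)] dist 15.0
(0.5755, -0.2655, 0.24, -97) -> [-17.3, 55.54, 0.2] turn [0, 0, np.float64(27.2)] dist 26.6
[[320.31089857 220.08485813]]
```

View pics/w5.png

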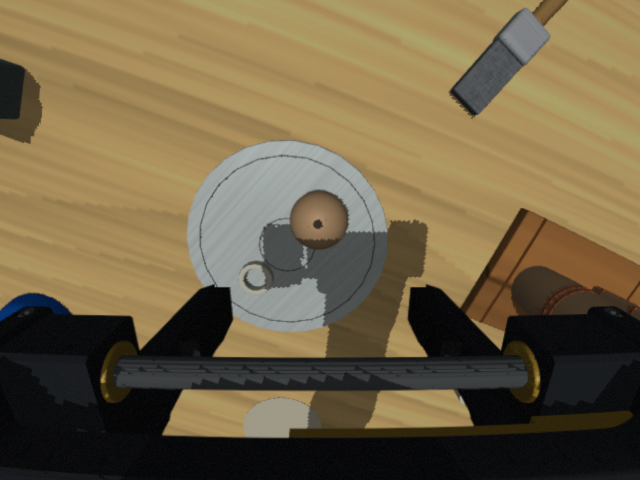

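The big ball sits on the wide ring at (319,219), as predicted. The narrow ring is at (255,277). Next is the small ball.

>>> carry_out:
  rows:
    - [[-1.1, 4, 0], [0, 0, 0], 0]
    - [[-2.3, 8.5, 0], [0, 0, 1], 0]
    - [[-3.5, 13, 0], [0, 0, 2], 0]
    - [[-4.8, 17.5, 0], [0, 0, 4], 0]
    - [[-6.4, 22, 0], [0, 0, 7], 0]
    - [[-8, 26.5, 0], [0, 0, 10], 0]
    - [[-9.6, 31, 0], [0, 0, 13], 0]
    - [[-11.1, 35.5, 0], [0, 0, 16], 0]
    - [[-12.6, 40, 0], [0, 0, 19], 0]
    - [[-14, 44.5, 0], [0, 0, 22], 0]
    - [[-15.5, 49.5, 0], [0, 0, 25], 0]
    - [[-17.3, 54.5, 0], [0, 0, 27], 0]

```text
clock: 22.35
tool_pos: [0.5681, -0.2528, 0.2354]
eef_rot: [0.998, -0.06, 0.0, -0.0]
contact_force: [0.2, 0.4, -0.3]
opening: 0.997
finger_force: 0.0
```

>>> carry_out:
  rows:
    - [[0, 1, 3], [0, 0, 0], 0]
    - [[0, 1, 3], [0, 0, 0], 0]
    - [[0, 1, 3], [0, 0, 0], 0]
    - [[0, 1, 3], [0, 0, 0], 0]

```text
clock: 22.75
tool_pos: [0.5679, -0.2592, 0.2063]
eef_rot: [0.998, -0.058, 0.0, -0.001]
contact_force: [0.3, -0.4, -0.3]
opening: 1.003
finger_force: 0.0
```

```bash
python3 -c "
from h import *
s=load('w5');print(px2w(s,254.5,277,.057),px2w(s,319.5,219,.078))
plan((.5755,-.2655,.039,-97))"
```

```text
[0.45518748 0.35717711 0.057     ] [0.54473414 0.31509227 0.078     ]
t 22.75 pos [ 0.5679 -0.2592  0.2063] yaw -96.65 tilt [0.001 0.001] open 1.003 q [0.05, 0.8, 0.59, 1.63, -0.54, 0.88, -0.84]
(0.5755, -0.2655, 0.039, -97) -> [0.82, 0.55, 16.73] turn [0, 0, np.float64(0.3)] dist 16.8
```

>>> carry_out:
  rows:
    - [[0.4, 0.3, 4], [0, 0, 0], 0]
    - [[0.8, 0.6, 8], [0, 0, 0], 0]
    - [[0.8, 0.6, 12], [0, 0, 0], 0]
    - [[0.8, 0.6, 14], [0, 0, 0], 0]
    - [[0.8, 0.6, 15.5], [0, 0, 0], 0]
    - [[0.8, 0.6, 15.5], [0, 0, 0], 0]
    - [[0.8, 0.6, 15.5], [0, 0, 0], 0]
    - [[0.8, 0.6, 15.5], [0, 0, 0], 0]

```text
clock: 23.55
tool_pos: [0.5753, -0.2684, 0.0525]
eef_rot: [0.998, -0.059, 0.001, 0.001]
contact_force: [0.5, 1.0, 0.2]
opening: 1.001
finger_force: 0.0
```

```bash
python3 -c "
from h import *
plan((.5755,-.2655,.039,-97))"
```

```text
t 23.55 pos [ 0.5753 -0.2684  0.0525] yaw -96.77 tilt [ 0.0028 -0.0015] open 1.001 q [0.13, 1.0, 0.44, 1.68, -0.67, 0.62, -0.73]
(0.5755, -0.2655, 0.039, -97) -> [-0.02, -0.29, 1.35] turn [0, 0, np.float64(0.2)] dist 1.4
```

>>> carry_out:
  rows:
    - [[0, -0.2, 0.7], [0, 0, 0], 0]
    - [[0, -0.2, 1.4], [0, 0, 0], 0]
    - [[0, -0.2, 1.4], [0, 0, 0], 0]
    - [[0, -0.2, 1.4], [0, 0, 0], 0.5]
    - [[0, -0.2, 1.4], [0, 0, 0], 1]
    - [[0, -0.2, 1.4], [0, 0, 0], 1]
    - [[0, -0.2, 1.4], [0, 0, 0], 1]
    - [[0, -0.2, 1.4], [0, 0, 0], 1]
    - [[0, -0.2, 1.4], [0, 0, 0], 1]
    - [[0, -0.2, 1.4], [0, 0, 0], 1]
  newtons: 10

```text
clock: 24.55
tool_pos: [0.5746, -0.2649, 0.0367]
eef_rot: [0.998, -0.059, -0.0, -0.001]
contact_force: [-0.0, 2.4, 1.0]
opening: 0.464
finger_force: 10.0
```

>>> carry_out:
  rows:
    - [[0, 0, -2], [0, 0, 0], 1]
    - [[0, 0, -5], [0, 0, 0], 1]
    - [[0, 0, -9], [0, 0, 0], 1]
    - [[0, 0, -13], [0, 0, 0], 1]
    - [[0, 0, -17], [0, 0, 0], 1]
    - [[0, 0, -20], [0, 0, 0], 1]
    - [[0, 0, -20], [0, 0, 0], 1]
    - [[0, 0, -20], [0, 0, 0], 1]

```text
clock: 25.35
tool_pos: [0.5743, -0.266, 0.2367]
eef_rot: [0.998, -0.059, 0.0, -0.0]
contact_force: [-0.7, -0.1, -1.5]
opening: 0.473
finger_force: 10.0
```

```bash
python3 -c "
from h import *
plan((.57,0,.24,-80),(.54,.15,.24,-70),(.48,.25,.24,-60),(.4537,.3553,.24,-60))"
```

```text
t 25.35 pos [ 0.5743 -0.266   0.2367] yaw -96.8 tilt [ 0.0005 -0.    ] open 0.473 q [0.04, 0.78, 0.62, 1.57, -0.52, 0.96, -0.87]
(0.57, 0, 0.24, -80) -> [-3.58, -26.36, -0.33] turn [0, 0, np.float64(-16.8)] dist 26.6
(0.54, 0.15, 0.24, -70) -> [-8.33, -40.9, -0.33] turn [0, 0, np.float64(-26.8)] dist 15.3
(0.48, 0.25, 0.24, -60) -> [-15.47, -50.12, -0.33] turn [0, 0, np.float64(-36.8)] dist 11.7
(0.4537, 0.3553, 0.24, -60) -> [-19.33, -60.26, -0.33] turn [0, 0, np.float64(-36.8)] dist 10.9
```

>>> carry_out:
  rows:
    - [[-0.4, -3, 0], [0, 0, -2], 1]
    - [[-1, -7.5, 0], [0, 0, -4], 1]
    - [[-1.6, -12, 0], [0, 0, -7], 1]
    - [[-2.3, -17, 0], [0, 0, -10], 1]
    - [[-3, -22, 0], [0, 0, -13], 1]
    - [[-3.7, -26.5, 0], [0, 0, -17], 1]
    - [[-5, -31, 0], [0, 0, -20], 1]
    - [[-6.6, -36, 0], [0, 0, -23], 1]
    - [[-8.5, -41, 0], [0, 0, -27], 1]
    - [[-11.5, -45, 0], [0, 0, -31], 1]
    - [[-14.5, -49, 0], [0, 0, -35], 1]
    - [[-16.5, -53, 0], [0, 0, -37], 1]

```text
clock: 26.55
tool_pos: [0.4705, 0.2802, 0.2349]
eef_rot: [0.965, 0.261, -0.002, 0.001]
contact_force: [0.9, 0.8, -0.9]
opening: 0.471
finger_force: 10.0
```

```bash
python3 -c "
from h import *
plan((.4537,.3553,.16,-60))"
```

```text
t 26.55 pos [0.4705 0.2802 0.2349] yaw -59.7 tilt [-0.0041 -0.0023] open 0.471 q [-0.93, 0.65, 0.53, 1.82, -0.45, 0.79, -1.21]
(0.4537, 0.3553, 0.16, -60) -> [2.38, -7.33, 7.48] turn [0, 0, np.float64(0.3)] dist 10.7
```

>>> carry_out:
  rows:
    - [[1.2, -3.5, 0], [0, 0, 0], 1]
    - [[2.4, -7.3, 1], [0, 0, 0], 1]
    - [[2.4, -7.3, 4], [0, 0, 0], 1]
    - [[2.4, -7.3, 7], [0, 0, 0], 1]
    - [[2.4, -7.3, 7.5], [0, 0, 0], 1]
    - [[2.4, -7.3, 7.5], [0, 0, 0], 1]
    - [[2.4, -7.3, 7.5], [0, 0, 0], 1]

```text
clock: 27.25
tool_pos: [0.4582, 0.3543, 0.1623]
eef_rot: [0.966, 0.26, 0.0, 0.0]
contact_force: [0.5, -0.1, -0.6]
opening: 0.467
finger_force: 10.0
```

```bash
python3 -c "
from h import *
s=snap('wrist','w6')
plan((.4537,.3553,.065,-60));u=w2px(s,[[.4522,.3533,.057],[.4552,.3572,.057]]);print(u)
x,y=u[0].astype(int);x0,y0=x-80,y-60
a=cv2.resize(s['image'][y0:y0+120,x0:x0+160,::-1],(800,600),interpolation=cv2.INTER_CUBIC);print(x0,y0);cv2.imwrite('pics/c6.png',a)"
```

```text
t 27.3 pos [0.4584 0.3546 0.1628] yaw -59.85 tilt [0.0017 0.001 ] open 0.471 q [-1.0, 0.78, 0.47, 1.8, -0.53, 0.69, -1.27]
(0.4537, 0.3553, 0.065, -60) -> [-0.39, -0.3, 9.78] turn [0, 0, np.float64(0.2)] dist 9.8
[[316.77895231 244.70987384]
 [314.41251492 239.29015037]]
236 184
```

View pics/c6.png

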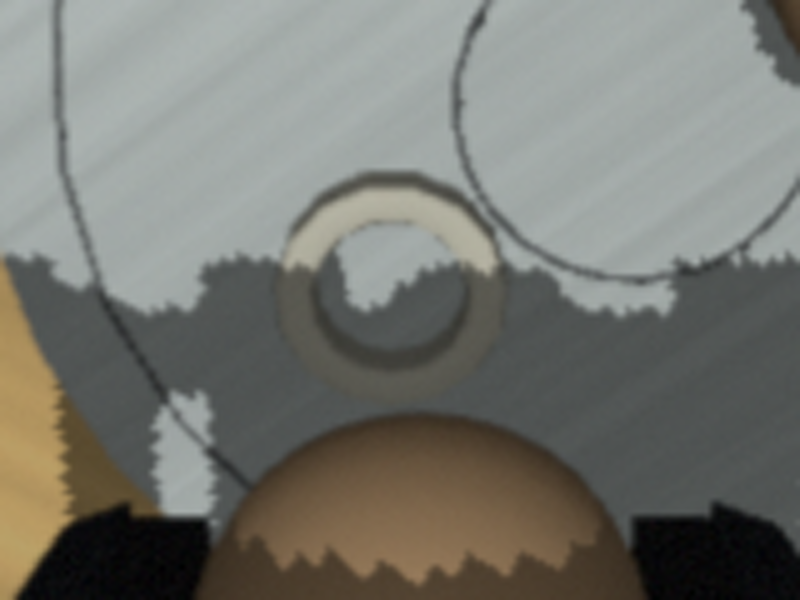

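The ring hole is centred at (314.2,243) in the wrist image, between the two predictions, so I keep (0.4537,0.355).

>>> carry_out:
  rows:
    - [[-0.2, -0.1, 3], [0, 0, 0], 1]
    - [[-0.3, -0.1, 6], [0, 0, 0], 1]
    - [[-0.3, -0.1, 8], [0, 0, 0], 1]
    - [[-0.3, -0.1, 8.5], [0, 0, 0], 1]
    - [[-0.3, -0.1, 8.5], [0, 0, 0], 1]
    - [[-0.3, -0.1, 8.5], [0, 0, 0], 1]

```text
clock: 27.9
tool_pos: [0.4555, 0.3544, 0.0782]
eef_rot: [0.966, 0.26, 0.001, -0.0]
contact_force: [-0.3, 0.6, -0.8]
opening: 0.47
finger_force: 10.0
```

```bash
python3 -c "
from h import *
print(px2w(load('w6'),314.2,243,.057))
plan((.4537,.355,.064,-60))"
```

```text
[0.45241605 0.35580216 0.057     ]
t 27.9 pos [0.4555 0.3544 0.0782] yaw -59.82 tilt [0.0023 0.0016] open 0.47 q [-0.95, 0.9, 0.37, 1.85, -0.62, 0.5, -1.2]
(0.4537, 0.355, 0.064, -60) -> [-0.13, -0.14, 1.42] turn [0, 0, np.float64(0.2)] dist 1.4
```

>>> carry_out:
  rows:
    - [[-0.2, -0.2, 0.6], [0, 0, 0], 1]
    - [[-0.2, -0.2, 1.2], [0, 0, 0], 1]
    - [[-0.2, -0.2, 1.3], [0, 0, 0], 1]
    - [[-0.2, -0.2, 1.3], [0, 0, 0], 1]
    - [[-0.2, -0.2, 1.3], [0, 0, 0], 1]

```text
clock: 28.4
tool_pos: [0.4518, 0.3547, 0.0638]
eef_rot: [0.965, 0.26, 0.0, -0.0]
contact_force: [1.2, -0.2, -1.1]
opening: 0.468
finger_force: 10.0
```

>>> carry_out:
  rows:
    - [[0.1, 0, 0.1], [0, 0, 0], 1]
    - [[0.1, 0, 0.1], [0, 0, 0], 1]
    - [[0.1, 0, 0.1], [0, 0, 0], 0.52]
    - [[0.1, 0, 0.1], [0, 0, 0], 0.49]
    - [[0.1, 0, 0.1], [0, 0, 0], 0.45]
    - [[0.1, 0, 0.1], [0, 0, 0], 0.3]
    - [[0.1, 0, 0.1], [0, 0, 0], 0.2]
    - [[0.1, 0, 0.1], [0, 0, 0], 0.2]
    - [[0.1, 0, -3], [0, 0, 0], 0.1]
    - [[0.1, 0, -8], [0, 0, 0], 0]
    - [[0.1, 0, -13], [0, 0, 0], 0]
    - [[0.1, 0, -17], [0, 0, 0], 0]

```text
clock: 29.6
tool_pos: [0.4529, 0.3551, 0.2364]
eef_rot: [0.966, 0.26, 0.001, -0.0]
contact_force: [1.0, 0.2, -0.4]
opening: 0.998
finger_force: 0.0
```

```bash
python3 -c "
from h import *
s=snap('top','t7');a=cv2.imread('pics/t7.png');
c=cv2.resize(a[200:320,90:250],(400,300),interpolation=cv2.INTER_CUBIC);w=cv2.resize(a[190:310,240:400],(400,300),interpolation=cv2.INTER_CUBIC)
d=cv2.resize(a[205:340,400:580],(400,300),interpolation=cv2.INTER_CUBIC)
wr=cv2.resize(cv2.cvtColor(snap('wrist','w7')['image'],cv2.COLOR_RGB2BGR),(400,300))
cv2.imwrite('pics/m7.png',np.vstack([np.hstack([c,w]),np.hstack([d,wr])]))
print(w2px(s,[[.543,.313,.078],[.453,.354,.074]]))
plan((.48,.25,.24,-60),(.55,.12,.24,-30),(.543,-.0741,.24,-4))"
```

```text
[[158.22940234 254.49528   ]
 [134.91346489 301.32493822]]
t 29.7 pos [0.4558 0.3565 0.2393] yaw -59.82 tilt [0.0091 0.0065] open 0.996 q [-1.06, 0.68, 0.56, 1.74, -0.47, 0.84, -1.33]
(0.48, 0.25, 0.24, -60) -> [-3.26, 10.42, -0.12] turn [0, 0, np.float64(0.2)] dist 10.9
(0.55, 0.12, 0.24, -30) -> [-3.74, 25.18, -0.14] turn [0, 0, np.float64(-29.8)] dist 14.8
(0.543, -0.0741, 0.24, -4) -> [-14.11, 41.61, -0.28] turn [0, 0, np.float64(-55.8)] dist 19.4
```

View pics/m7.png

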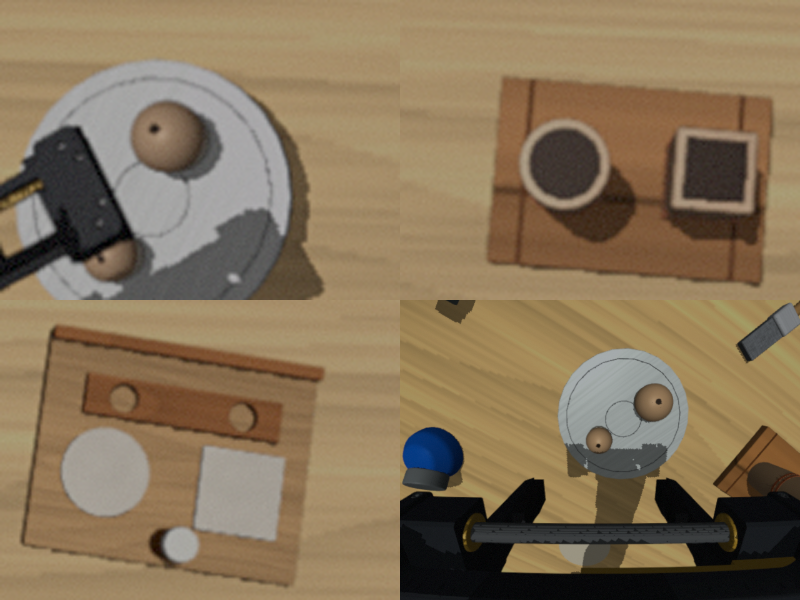

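Both balls sit in their rings, both vases stand on the plank board (crop centres (565,164) and (714,171)), the bats are free and the jar hasn't moved.

```bash
python3 -c "
from h import *
s=load('t7')
for n,u,v,z in(('rbat',447.05,282.2,.026),('sbat',507.8,291.6,.026),('rv',305.8,255.4,.168),('sv',365.4,258.2,.153)):print(n,px2w(s,u,v,z).round(4))"
```

```text
rbat [ 0.5083 -0.2483  0.026 ]
sbat [ 0.4925 -0.3714  0.026 ]
rv [0.5413 0.0308 0.168 ]
sv [ 0.5406 -0.073   0.153 ]
```

>>> carry_out:
  rows:
    - [[-1.2, 4, 0], [0, 0, 0], 0]
    - [[-2.4, 8, 0], [0, 0, -3], 0]
    - [[-3.2, 12, 0], [0, 0, -10], 0]
    - [[-3.2, 16, 0], [0, 0, -17], 0]
    - [[-3.5, 21, 0], [0, 0, -24], 0]
    - [[-4.5, 26, 0], [0, 0, -32], 0]
    - [[-6.5, 30, 0], [0, 0, -40], 0]
    - [[-9, 34, 0], [0, 0, -48], 0]
    - [[-11.5, 38, 0], [0, 0, -56], 0]
    - [[-14.1, 41.7, 0], [0, 0, -56], 0]
    - [[-14.1, 41.7, 0], [0, 0, -56], 0]
    - [[-14.1, 41.7, 0], [0, 0, -56], 0]

```text
clock: 30.9
tool_pos: [0.5397, -0.0773, 0.233]
eef_rot: [0.731, 0.682, -0.0, -0.001]
contact_force: [-0.4, 0.5, 0.2]
opening: 0.998
finger_force: 0.0
```

```bash
python3 -c "
from h import *
plan((.5429,-.0741,.108,-4))"
```

```text
t 30.9 pos [ 0.5397 -0.0773  0.233 ] yaw -4.0 tilt [-0.0013  0.0004] open 0.998 q [-0.05, 0.6, 0.18, 1.83, -0.15, 0.73, 0.14]
(0.5429, -0.0741, 0.108, -4) -> [0.34, 0.32, 12.5] turn [0, 0, np.float64(0.0)] dist 12.5
```

>>> carry_out:
  rows:
    - [[0.3, 0.3, 3], [0, 0, 0], 0]
    - [[0.3, 0.3, 7], [0, 0, 0], 0]
    - [[0.3, 0.3, 10.5], [0, 0, 0], 0]
    - [[0.3, 0.3, 12.4], [0, 0, 0], 0]
    - [[0.3, 0.3, 12.4], [0, 0, 0], 0]
    - [[0.3, 0.3, 12.4], [0, 0, 0], 0.5]
    - [[0.3, 0.3, 12.4], [0, 0, 0], 1]
    - [[0.3, 0.3, 12.4], [0, 0, 0], 1]
    - [[0.3, 0.3, 12.4], [0, 0, 0], 1]
    - [[0.3, 0.3, 12.4], [0, 0, 0], 1]
    - [[0.3, 0.3, 12.4], [0, 0, 0], 1]
  newtons: 25

```text
clock: 32.0
tool_pos: [0.544, -0.0733, 0.1106]
eef_rot: [0.73, 0.683, 0.001, 0.0]
contact_force: [-1.9, 1.5, 6.2]
opening: 0.657
finger_force: 24.9
```

```bash
python3 -c "
from h import *
p=r.get_state()['tool_pos'];x,y,z=p
plan((x-.0485,y-.298,z+.09,-6),(x-.0485,y-.298,z+.008,-6))"
```

```text
t 32.0 pos [ 0.544  -0.0733  0.1106] yaw -3.81 tilt [0.0014 0.0003] open 0.657 q [-0.02, 0.79, 0.12, 1.91, -0.19, 0.45, 0.17]
(np.float64(0.49548619357501755), np.float64(-0.371250067179947), np.float64(0.20062781084166326), -6) -> [-30.05, -2.85, -9.01] turn [0, 0, np.float64(2.2)] dist 31.5
(np.float64(0.49548619357501755), np.float64(-0.371250067179947), np.float64(0.11862781084166324), -6) -> [-30.06, -2.86, -0.81] turn [0, 0, np.float64(2.2)] dist 8.2
```

>>> carry_out:
  rows:
    - [[0, 0, -2], [0, 0, 0], 1]
    - [[0, 0, -5], [0, 0, 0], 1]
    - [[0, 0, -8], [0, 0, 0], 1]
    - [[-2, -0.2, -9], [0, 0, 0], 1]
    - [[-6, -0.6, -9], [0, 0, 0], 1]
    - [[-10, -0.9, -9], [0, 0, 1], 1]
    - [[-14, -1.3, -9], [0, 0, 2], 1]
    - [[-18, -1.7, -9], [0, 0, 2], 1]
    - [[-22, -2.1, -9], [0, 0, 2.5], 1]
    - [[-26, -2.5, -9], [0, 0, 2.5], 1]
    - [[-28.5, -2.7, -9], [0, 0, 2.5], 1]
    - [[-30, -2.9, -9], [0, 0, 2.5], 1]

```text
clock: 33.2
tool_pos: [0.4929, -0.3736, 0.1991]
eef_rot: [0.746, 0.666, -0.001, -0.0]
contact_force: [-0.1, 0.6, -3.4]
opening: 0.656
finger_force: 24.9
```

>>> carry_out:
  rows:
    - [[0, 0, 0], [0, 0, 0], 1]
    - [[0, 0, 2], [0, 0, 0], 1]
    - [[0, 0, 5], [0, 0, 0], 1]
    - [[0, 0, 7], [0, 0, 0], 1]
    - [[0, 0, 7.4], [0, 0, 0], 1]
    - [[0, 0, 7.4], [0, 0, 0], 1]
    - [[0, 0, 7.4], [0, 0, 0], 1]
    - [[0, 0, 7.4], [0, 0, 0], 1]

```text
clock: 34.0
tool_pos: [0.4957, -0.3709, 0.127]
eef_rot: [0.745, 0.667, 0.0, 0.001]
contact_force: [0.9, 0.7, -4.6]
opening: 0.655
finger_force: 24.9
```

```bash
python3 -c "
from h import *
plan((.495,-.3713,.1186,-6.5))"
```

```text
t 34.0 pos [ 0.4957 -0.3709  0.127 ] yaw -6.28 tilt [ 0.0021 -0.0012] open 0.655 q [0.51, 0.83, 0.1, 1.69, -0.13, 0.63, 0.58]
(0.495, -0.3713, 0.1186, -6.5) -> [-0.05, -0.07, 0.84] turn [0, 0, np.float64(0.2)] dist 0.8
```

>>> carry_out:
  rows:
    - [[0, -0.1, 0.3], [0, 0, 0], 1]
    - [[0, -0.1, 0.6], [0, 0, 0], 1]
    - [[0, -0.1, 0.8], [0, 0, 0], 1]
    - [[0, -0.1, 0.8], [0, 0, 0], 1]
    - [[0, -0.1, 0.8], [0, 0, 0], 1]

```text
clock: 34.5
tool_pos: [0.4935, -0.3707, 0.1186]
eef_rot: [0.745, 0.667, 0.0, -0.0]
contact_force: [-2.4, 1.6, 5.3]
opening: 0.658
finger_force: 24.9
```

Contact is made, so I release and go back for the round vase.

>>> carry_out:
  rows:
    - [[0, 0, 0], [0, 0, 0], 0.6]
    - [[0, 0, 0], [0, 0, 0], 0]
    - [[0, 0, 0], [0, 0, 0], 0]
    - [[0, 0, 0], [0, 0, 0], 0]
    - [[0, 0, 0], [0, 0, 0], 0]
    - [[0, 0, -3], [0, 0, 0], 0]
    - [[0, 0, -7], [0, 0, 0], 0]
    - [[0, 0, -12], [0, 0, 0], 0]
    - [[0, 0, -13], [0, 0, 0], 0]
    - [[0, 0, -13], [0, 0, 0], 0]

```text
clock: 35.5
tool_pos: [0.4948, -0.3715, 0.2497]
eef_rot: [0.745, 0.667, 0.001, 0.002]
contact_force: [-0.1, 0.3, -0.0]
opening: 1.001
finger_force: 0.0
```

```bash
python3 -c "
from h import *
plan((.5435,.034,.248,-3))"
```

```text
t 35.5 pos [ 0.4948 -0.3715  0.2497] yaw -6.31 tilt [ 0.004  -0.0027] open 1.001 q [0.49, 0.67, 0.14, 1.59, -0.11, 0.89, 0.56]
(0.5435, 0.034, 0.248, -3) -> [40.84, 0.38, 0.09] turn [0, 0, np.float64(-3.3)] dist 40.8
```

>>> carry_out:
  rows:
    - [[4, 0, 0], [0, 0, 0], 0]
    - [[9, 0.1, 0], [0, 0, -1], 0]
    - [[14, 0.1, 0], [0, 0, -1], 0]
    - [[19, 0.2, 0], [0, 0, -2], 0]
    - [[24, 0.2, 0], [0, 0, -2], 0]
    - [[29, 0.3, 0], [0, 0, -3], 0]
    - [[34, 0.4, 0], [0, 0, -3], 0]
    - [[38, 0.4, 0], [0, 0, -3], 0]
    - [[40.8, 0.4, 0], [0, 0, -3], 0]
    - [[40.8, 0.4, 0], [0, 0, -3], 0]
    - [[40.8, 0.4, 0], [0, 0, -3], 0]
    - [[40.8, 0.4, 0], [0, 0, -3], 0]

```text
clock: 36.7
tool_pos: [0.5417, 0.0327, 0.2467]
eef_rot: [0.728, 0.686, -0.001, -0.0]
contact_force: [-0.4, 0.1, 0.3]
opening: 0.996
finger_force: 0.0
```

```bash
python3 -c "
from h import *
plan((.5435,.034,.1215,-3))"
```

```text
t 36.7 pos [0.5417 0.0327 0.2467] yaw -3.43 tilt [-0.0022 -0.0014] open 0.996 q [-0.25, 0.58, 0.17, 1.82, -0.13, 0.76, -0.07]
(0.5435, 0.034, 0.1215, -3) -> [0.16, 0.2, 12.52] turn [0, 0, np.float64(-0.4)] dist 12.5
```

>>> carry_out:
  rows:
    - [[0.1, 0.1, 3], [0, 0, 0], 0]
    - [[0.1, 0.1, 7], [0, 0, 0], 0]
    - [[0.1, 0.1, 10.5], [0, 0, 0], 0]
    - [[0.1, 0.1, 12.4], [0, 0, 0], 0]
    - [[0.1, 0.1, 12.4], [0, 0, 0], 0]
    - [[0.1, 0.1, 12.4], [0, 0, 0], 0.5]
    - [[0.1, 0.1, 12.4], [0, 0, 0], 1]
    - [[0.1, 0.1, 12.4], [0, 0, 0], 1]
    - [[0.1, 0.1, 12.4], [0, 0, 0], 1]
    - [[0.1, 0.1, 12.4], [0, 0, 0], 1]
    - [[0.1, 0.1, 12.4], [0, 0, 0], 1]

```text
clock: 37.8
tool_pos: [0.5442, 0.0353, 0.1248]
eef_rot: [0.727, 0.686, 0.001, 0.001]
contact_force: [-1.6, -0.2, 7.1]
opening: 0.71
finger_force: 25.0
```

```bash
python3 -c "
from h import *
x,y,z=r.get_state()['tool_pos']
plan((x-.033,y-.28,z+.09,-7),(x-.033,y-.28,z+.008,-7))"
```

```text
t 37.8 pos [0.5442 0.0353 0.1248] yaw -3.31 tilt [0.0019 0.0002] open 0.71 q [-0.22, 0.76, 0.11, 1.92, -0.17, 0.47, -0.04]
(np.float64(0.511164538075892), np.float64(-0.2446814319621567), np.float64(0.21482723761767286), -7) -> [-28.14, -1.66, -9.01] turn [0, 0, np.float64(3.7)] dist 29.6
(np.float64(0.511164538075892), np.float64(-0.2446814319621567), np.float64(0.13282723761767287), -7) -> [-28.14, -1.68, -0.81] turn [0, 0, np.float64(3.7)] dist 8.2
```

>>> carry_out:
  rows:
    - [[0, 0, -2], [0, 0, 0], 1]
    - [[0, 0, -5], [0, 0, 0], 1]
    - [[0, 0, -8], [0, 0, 0], 1]
    - [[-2, -0.1, -9], [0, 0, 0], 1]
    - [[-6, -0.4, -9], [0, 0, 1], 1]
    - [[-10, -0.6, -9], [0, 0, 2], 1]
    - [[-14, -0.8, -9], [0, 0, 3], 1]
    - [[-18, -1.1, -9], [0, 0, 3.5], 1]
    - [[-22, -1.3, -9], [0, 0, 3.5], 1]
    - [[-25, -1.5, -9], [0, 0, 3.5], 1]
    - [[-27.2, -1.6, -9], [0, 0, 3.5], 1]
    - [[-28.2, -1.7, -9], [0, 0, 3.5], 1]

```text
clock: 39.0
tool_pos: [0.5091, -0.2479, 0.2135]
eef_rot: [0.749, 0.663, -0.001, 0.0]
contact_force: [-0.4, -0.1, -3.3]
opening: 0.707
finger_force: 25.0
```

>>> carry_out:
  rows:
    - [[0, 0, 0], [0, 0, 0], 1]
    - [[0, 0, 2], [0, 0, 0], 1]
    - [[0, 0, 5], [0, 0, 0], 1]
    - [[0, 0, 7], [0, 0, 0], 1]
    - [[0, 0, 7.4], [0, 0, 0], 1]
    - [[0, 0, 7.4], [0, 0, 0], 1]
    - [[0, 0, 7.4], [0, 0, 0], 1]
    - [[0, 0, 7.4], [0, 0, 0], 1]

```text
clock: 39.8
tool_pos: [0.5113, -0.2452, 0.1409]
eef_rot: [0.748, 0.664, 0.001, 0.001]
contact_force: [0.3, 0.3, -2.7]
opening: 0.708
finger_force: 25.0
```

```bash
python3 -c "
from h import *
plan((.511,-.2455,.1328,-7))"
```

```text
t 39.8 pos [ 0.5113 -0.2452  0.1409] yaw -6.78 tilt [ 0.0022 -0.0007] open 0.708 q [0.31, 0.75, 0.1, 1.84, -0.13, 0.55, 0.37]
(0.511, -0.2455, 0.1328, -7) -> [-0.04, -0.02, 0.81] turn [0, 0, np.float64(0.2)] dist 0.8
```

>>> carry_out:
  rows:
    - [[0, 0, 0.3], [0, 0, 0], 1]
    - [[0, 0, 0.6], [0, 0, 0], 1]
    - [[0, 0, 0.8], [0, 0, 0], 1]
    - [[0, 0, 0.8], [0, 0, 0], 1]
    - [[0, 0, 0.8], [0, 0, 0], 1]

```text
clock: 40.3
tool_pos: [0.5105, -0.2454, 0.1329]
eef_rot: [0.748, 0.664, 0.0, 0.0]
contact_force: [-2.1, 1.3, 8.0]
opening: 0.708
finger_force: 25.1
```

>>> carry_out:
  rows:
    - [[0, 0, 0], [0, 0, 0], 0.6]
    - [[0, 0, 0], [0, 0, 0], 0]
    - [[0, 0, 0], [0, 0, 0], 0]
    - [[0, 0, 0], [0, 0, 0], 0]
    - [[0, 0, 0], [0, 0, 0], 0]
    - [[0, 0, -3], [0, 0, 0], 0]
    - [[0, 0, -7], [0, 0, 0], 0]
    - [[0, 0, -12], [0, 0, 0], 0]
    - [[6, 0, -14], [0, 0, 0], 0]
    - [[11, 0, -14], [0, 0, 0], 0]
    - [[16, 0, -14], [0, 0, 0], 0]
    - [[21, 0, -14], [0, 0, 0], 0]

```text
clock: 41.5
tool_pos: [0.5339, -0.0474, 0.2721]
eef_rot: [0.748, 0.664, 0.0, 0.0]
contact_force: [0.8, -1.3, -0.1]
opening: 0.998
finger_force: 0.0
```

>>> carry_out:
  rows:
    - [[0, 0, 0], [0, 0, 0], 0]
    - [[0, 0, 0], [0, 0, 0], 0]
    - [[0, 0, 0], [0, 0, 0], 0]
    - [[0, 0, 0], [0, 0, 0], 0]
    - [[0, 0, 0], [0, 0, 0], 0]

```text
clock: 42.0
tool_pos: [0.5335, -0.051, 0.2716]
eef_rot: [0.749, 0.663, -0.0, 0.0]
contact_force: [-0.3, 0.1, -0.2]
opening: 1.0
finger_force: 0.0
```

```bash
python3 -c "
from h import *
snap('top','t8');a=cv2.imread('pics/t8.png')
f=lambda b:cv2.resize(b,(400,300),interpolation=cv2.INTER_CUBIC)
cv2.imwrite('pics/m8.png',np.vstack([np.hstack([f(a[220:340,90:250]),f(a[205:340,400:580])]),np.hstack([f(cv2.cvtColor(snap('scene','s8')['image'],cv2.COLOR_RGB2BGR)),f(a)])]))
s=load('t8');print(w2px(s,[[.5428,.3125,.078],[.4522,.3533,.074],[.5083,-.2483,.176],[.4925,-.3714,.161]]))"
```

```text
[[158.48197679 254.60776284]
 [135.25027969 301.76121633]
 [468.61569481 278.69318077]
 [535.22845593 289.79303489]]
```

View pics/m8.png

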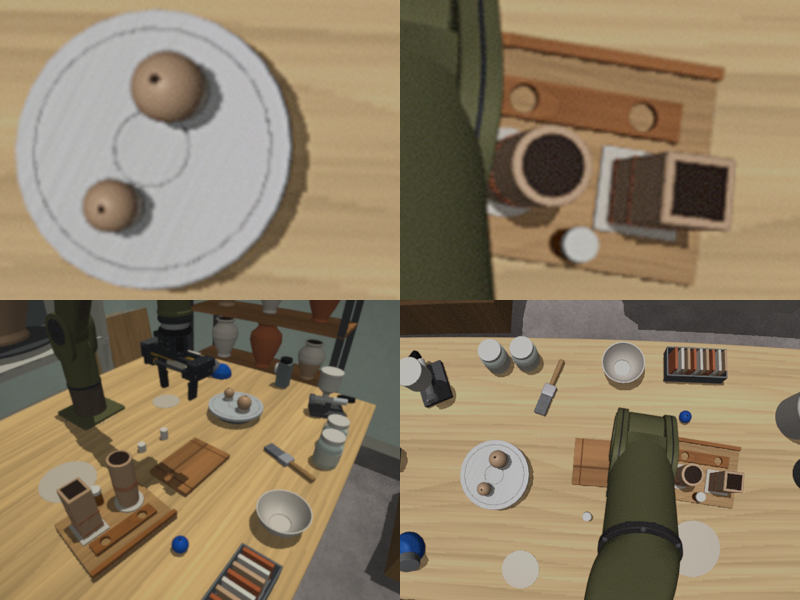

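Both balls sit on their rings at (157,254) and (134,302). The vase mouths at (469,279) and (534.5,290) match the bat middles, and the jar hasn't moved. I'm handing the job in.

```bash
python3 -c "
from plant import r
print(r.finish_job())"
```

```text
the job is handed in; nothing more can be done
None
```

The job is handed in at about 42 s of the 144 s allowed. In the last pictures both balls sat in their rings, both vases stood upright in the middle of their own bats, and the stain jar had not moved; the judge's verdict was not shown.

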